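# Put the inductor core set away in its tray

### The job

Put the scattered magnetic core set away in the three-part tray: both ring cores over the post with the larger one underneath, the open pot-core half in the round well, and the U-core standing legs up in the rectangular socket with the yoke bar, the one as long as the U-core, lying squarely across the ends of both legs. Leave the plain solid disc and the shorter bar, which are not part of the set, where they lie.

Things in the scene. Friction and masses are not known exactly. Their poses are not given: they have to be found in the camera images.
- post_insert: Fixed beech block 72x72x22 mm, one of three side by side (75.5 mm apart along own y, any order) in a grey tray 86x238 mm, rim 18 mm high. Block top 27 mm above the table. Origin: centre of its underside, z up. In its centre an upright post, 12 mm thick, 36 mm high above the block's top, the last 8 mm tapered. For both ring cores.
- well_insert: Fixed beech block 72x72x22 mm, one of three side by side (75.5 mm apart along own y, any order) in a grey tray 86x238 mm, rim 18 mm high. Block top 27 mm above the table. Origin: centre of its underside, z up. In its centre a round well, 58 mm across, 7 mm deep (floor 15 mm above the block's underside). For the pot core.
- slot_insert: Fixed beech block 72x72x22 mm, one of three side by side (75.5 mm apart along own y, any order) in a grey tray 86x238 mm, rim 18 mm high. Block top 27 mm above the table. Origin: centre of its underside, z up. In its centre a socket, 64 mm along own x, 30 mm along own y, 7 mm deep (floor 15 mm above the block's underside). For the U-core, its length along the block's x.
- large_ring: Large ring core lying flat: dark grey, outside diameter 50 mm, hole 27 mm, 16 mm high. Origin at the centre of its underside, z up along the hole.
- small_ring: Small ring core lying flat: dark grey, outside diameter 38 mm, hole 20 mm, 14 mm high. Origin at the centre of its underside, z up along the hole.
- pot_core: Pot-core half standing open side up: a dark grey round cup, outside diameter 46 mm, 20 mm high, with a 19 mm hollow pillar in the middle, so that a ring-shaped groove is seen from above. Fingers do not fit into the well beside it: grip its upper half. Origin at the centre of its underside, z up.
- u_core: U-core standing on its back with both legs up: dark grey with bright ground leg ends, 56 mm long (own x), 20 mm thick (own y), 50 mm high; legs 16 mm wide, gap between them 24 mm wide and 34 mm deep. Can be gripped across the outsides of the legs (56 mm), upper half. Same after a half turn. Origin at the centre of its underside, z up.
- yoke: Yoke bar of the U-core lying flat: plain dark grey bar, 56 mm long (own x), 20 mm wide (own y), 16 mm high. A half turn about z makes no difference. Origin at the centre of its underside, z up.
- short_bar: Look-alike, stays where it is: plain dark grey bar only 36 mm long (own x), 20 mm wide, 16 mm high. Origin at the centre of its underside.
- plain_disc: Look-alike, stays where it is: plain solid dark grey disc, 46 mm in diameter, 20 mm high, flat closed top without hole or groove. Origin at the centre of its underside.
Things that resemble listed ones, but are neither listed nor needed, are in the scene too. What is shaped like the u_core but blue is not meant.

How it is judged:
By the outcome, as a careful person would: the job done as asked, in the order asked, and still so for the second after the job is handed in, with the robot touching nothing.
It also fails if it takes over 109 s, if anything falls off the work surface, if the arm or the gripper's body presses on something with over 40 N, if the wrist force passes 120 N, or if a joint passes its speed limit or range.

### The arm

A 6-joint arm with a two-finger parallel gripper is mounted at the origin on a cart in front of the work surface, level with it; the furniture and walls round the work are solid. World frame = base frame: x ahead of the robot, y to its left, z up, the work surface at z = 0. Lengths are in m, angles in rad, forces in N, time in s.
With the tool pointing down it reaches from about 0.25 to 0.725 m from the base axis. Payload 4 kg.
Tool frame: the origin (TCP) lies on the centre line of the jaws, within the pads' length; the fingertips stand ahead of it and the grasp point (between the pads) lies 11 mm behind it (bot.tip_extent is the z of the fingertips in the tool frame, in m); z points along the fingers, y is the direction in which the jaws open and shut (so a half turn about z gives the same grasp; the last joint's range is limited). The gripper opens to 85 mm and grips with 20 to 120 N. Pads are 22 mm wide; open, the fingers measure 114 mm over their backs; the gripper's body (76 mm by 85 mm) begins 54 mm behind the grasp point. The pads swing forward as they close: fully open they stand 13 mm farther back than shut.
Start: joints at [1.338, 0.241, 0.005, 1.335, 0, 1.571], TCP at [0.115, 0.487, 0.201] pointing down, gripper open.
Joint ranges: [-2.72, 2.72], [-1.05, 1.87], [-1.09, 1.28], [-1.99, 2.15], [-1.42, 1.44], [-3.14, 3.14]. Speed limits (rad/s): [2.79, 2.79, 3.14, 3.14, 3.14, 3.14].

### API

Orientations are given as a unit quaternion [x, y, z, w].
In Python, from workcell import bot gives the robot as it stands.
- The arm moves only by the shell command python3 -m jog 'ROWS'. ROWS is JSON, a list that holds one entry, the list of rows, each a list of 7 numbers: the shift along the world's x, y, z in m, then the turn, a rotation vector about the world's x, y, z in degrees, then the closure in counts, from 0 (fully open) to 255 (shut). In form: [[[tx, ty, tz, ax, ay, az, fingers], ...]]. A call has 1 to 10 rows; each row is the pose to reach, as a shift and turn from the pose commanded when the call began; what a row does not reach only later rows make up. A row lasts 1/12 s, in which the tool goes at most 41.7 mm and 7.16 degrees, less where a joint would pass 70% of its speed; a pose out of reach is approached as far as the arm can. A call with a gripper value outside its range is refused whole. The fingers move at their own pace and stop on an object; the grip force is fixed at half the most. Time passes only in rows, so rows that repeat a pose let the fingers close. It gives the time, the measured TCP pose, the force and the opening at its end, in the units of the state.
- bot.get_obs(): the state, without advancing time (a new reading comes with each control period).
- bot.camera(name): name is "scene" or "side" or "wrist"; returns the picture (400x640x3 uint8, blue, green, red); there is no depth.
- bot.camera_model(name): a dict with "K" (3x3 intrinsics, pixels), "T" (4x4, takes a point from camera to world coordinates). Camera axes: x right, y down, z forward; pixel columns grow to the right and rows downward; lengths in m; the calibration is good to about 2 mm. The wrist camera is an equidistant fisheye: a pixel r from the principal point sees the ray r / f radians off the axis. A picture is of the moment at which its call begins: read the wrist's pose just before it. camera_model takes no time and is no camera call; for the wrist camera it gives the pose at the moment of the call.
- bot.job_done(): hands the job in, once; it reports no verdict.
The state is a dict: "clock": time; "joint_pos": joint angles; "joint_vel": joint speeds; "tau": joint torques, N m; "eef_pos": TCP position; "tool_rot": TCP orientation; "ft_force": force on the tool from outside, world axes, zero at the start; "ft_torque": the same for the moment, N m; "grip_width": finger opening in m.
Only numpy, scipy, OpenCV 4.12 (cv2) and the standard library are available. Lean on these libraries where they do the work, as an engineer would, in place of code of your own. Each camera call takes 0.05 s, during which the arm holds its last target. There are 200 camera calls.

## Working session

There is one attempt and no reset: what is moved stays moved. The work goes in short steps, Python scripts to look and compute and a shell command to move; the robot and the scene stay as the last step left them, time stands still between calls to the robot, and variables do not carry over. Pictures are saved under pics/ and viewed, about 12 in all and at most 16, crops included, and the job is handed in when it is done.

```bash
mkdir -p pics; ls; python3 - <<'E'
from workcell import bot
import cv2,numpy as np
np.set_printoptions(precision=4,suppress=True)
for n in("scene","side","wrist"):
    m=bot.camera_model(n);print(n,np.array(m["K"]).tolist(),"\n",np.array(m["T"]))
    cv2.imwrite(f"pics/{n}0.png",bot.camera(n))
o=bot.get_obs();print(o, bot.tip_extent)
E
```

```text
pics
scene [[435.842280041609, 0.0, 325.62614524068726], [0.0, 435.842280041609, 194.65726955964337], [0.0, 0.0, 1.0]] 
 [[-0.778  -0.3034  0.5502 -0.0656]
 [-0.6283  0.3672 -0.6859  0.7526]
 [ 0.0061 -0.8793 -0.4763  0.5613]
 [ 0.      0.      0.      1.    ]]
side [[380.339722135635, 0.0, 318.19325253257495], [0.0, 380.339722135635, 192.46263299563378], [0.0, 0.0, 1.0]] 
 [[ 0.8182 -0.2483  0.5185  0.0329]
 [-0.5745 -0.3847  0.7224 -0.7185]
 [ 0.0201 -0.889  -0.4574  0.4882]
 [ 0.      0.      0.      1.    ]]
wrist [[309.70691628693146, 0.0, 314.2030060634262], [0.0, 309.70691628693146, 192.17126312917512], [0.0, 0.0, 1.0]] 
 [[ 0.2308  0.9219  0.3112  0.0349]
 [ 0.973  -0.218  -0.0757  0.5051]
 [-0.0019  0.3203 -0.9473  0.3726]
 [ 0.      0.      0.      1.    ]]
{'clock': 0.15, 'joint_pos': array([1.338 , 0.2413, 0.004 , 1.3352, 0.    , 1.5708]), 'joint_vel': array([-0.0014, -0.0019,  0.0038, -0.0005,  0.0001, -0.0018]), 'tau': array([  0.0009, -37.2635,  25.2638,   0.0124,   0.0001,  -0.    ]), 'eef_pos': array([0.1152, 0.486 , 0.2004]), 'tool_rot': array([ 0.1161,  0.9932, -0.0008, -0.0001]), 'ft_force': array([0.0462, 0.3859, 0.5101]), 'ft_torque': array([ 0.067 ,  0.0072, -0.0523]), 'grip_width': 0.085003412917828} 0.008
```

View pics/scene0.png

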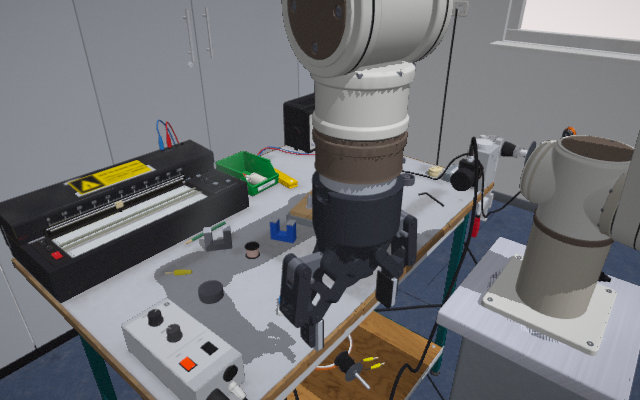

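View pics/side0.png

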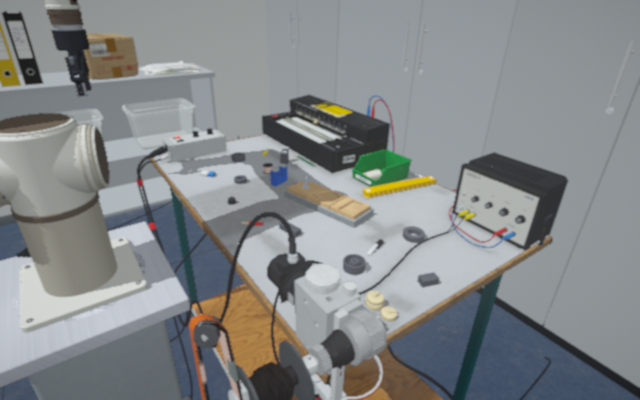

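View pics/wrist0.png

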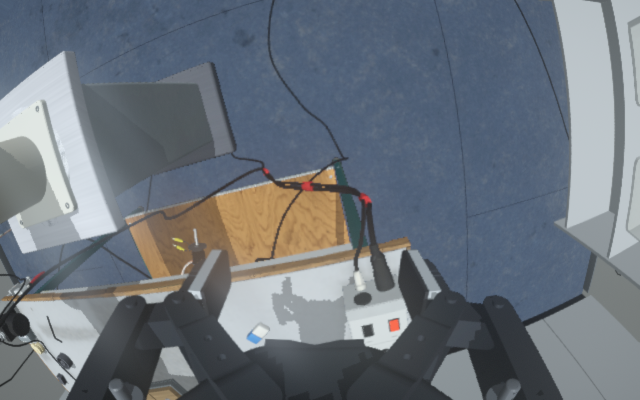

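The scene view is blocked by the arm. The side view shows the tray near (330,200), rings near (240,180), (355,263) and (413,233), and bars near (430,280) and (290,230). The wrist view sees only the cart edge, so I'll move over the middle for an overview.

```bash
cat > h.py <<'E'
from workcell import bot
import cv2,numpy as np
from scipy.spatial.transform import Rotation as R
np.set_printoptions(precision=4,suppress=True)
def snap(n,name):
    m=bot.camera_model(n); im=bot.camera(n); cv2.imwrite(f"pics/{name}.png",im)
    np.savez(f"pics/{name}.npz",K=m["K"],T=m["T"],w=n=="wrist"); return im
def load(name): 
    d=np.load(f"pics/{name}.npz"); return cv2.imread(f"pics/{name}.png"),(d["K"],d["T"],bool(d["w"]))
def ray(m,uv):
    K,T,w=m; p=(np.asarray(uv,float)-[K[0,2],K[1,2]])/K[0,0]
    if w:
        r=np.hypot(*p); d=np.r_[p*np.sinc(r/np.pi),np.cos(r)]
    else: d=np.r_[p,1]
    return T[:3,3],T[:3,:3]@(d/np.linalg.norm(d))
def at(m,uv,z):
    c,d=ray(m,uv); return c+d*(z-c[2])/d[2]
def proj(m,X):
    K,T,w=m; p=(np.atleast_2d(X)-T[:3,3])@T[:3,:3]
    if w:
        s=np.hypot(p[:,0],p[:,1]); k=np.arctan2(s,p[:,2])/np.maximum(s,1e-9); q=p[:,:2]*k[:,None]
    else: q=p[:,:2]/p[:,2:]
    return q*K[0,0]+[K[0,2],K[1,2]]
def tri(obs):
    A=0;b=0
    for m,uv in obs:
        c,d=ray(m,uv);P=np.eye(3)-np.outer(d,d);A=A+P;b=b+P@c
    return np.linalg.solve(A,b)
def st():
    o=bot.get_obs(); y=R.from_quat(o["tool_rot"]).as_matrix()[:,1]
    print("t",o["clock"],"p",o["eef_pos"],"jawyaw",np.degrees(np.arctan2(y[1],y[0])),"w",o["grip_width"],"f",o["ft_force"],"j",o["joint_pos"])
def top(m,z,x0,x1,y0,y1,s,im):
    "rectified plan at height z: s px per m, up = +x, left = +y"
    xs=np.arange(x1,x0,-1/s); ys=np.arange(y1,y0,-1/s); Y,X=np.meshgrid(ys,xs)
    q=proj(m,np.c_[X.ravel(),Y.ravel(),np.full(X.size,z)]).astype(np.float32).reshape(*X.shape,2)
    return cv2.remap(im,q[...,0],q[...,1],cv2.INTER_LINEAR)
E
python3 -m jog '[[[0.022,-0.035,0.011,0,0,0,0],[0.044,-0.07,0.022,0,0,0,0],[0.065,-0.104,0.033,0,0,0,0],[0.087,-0.139,0.044,0,0,0,0],[0.109,-0.174,0.055,0,0,0,0],[0.131,-0.209,0.066,0,0,0,0],[0.152,-0.243,0.077,0,0,0,0],[0.174,-0.278,0.088,0,0,0,0],[0.196,-0.313,0.099,0,0,0,0],[0.218,-0.348,0.11,0,0,0,0]]]'
python3 -m jog '[[[0.02,-0.03,0.01,0,0,0,0],[0.04,-0.065,0.022,0,0,0,0],[0.06,-0.1,0.033,0,0,0,0],[0.08,-0.13,0.044,0,0,0,0],[0.08,-0.13,0.044,0,0,0,0],[0.08,-0.13,0.044,0,0,0,0]]]'
python3 - <<'E'
from h import *
st(); a=snap("wrist","w1"); snap("scene","s1")
cv2.imwrite("pics/w1v.png",cv2.resize(a,(800,500),interpolation=cv2.INTER_CUBIC))
E
```

```text
clock: 0.98
eef_pos: [0.3293, 0.1436, 0.3095]
tool_rot: [0.116, 0.993, 0.0, 0.0]
ft_force: [0.6, 1.1, 0.0]
grip_width: 0.0853
clock: 1.48
eef_pos: [0.4097, 0.0139, 0.3527]
tool_rot: [0.118, 0.993, 0.0, -0.0]
ft_force: [-0.1, -0.2, -0.3]
grip_width: 0.085
t 1.4833 p [0.4097 0.0139 0.3527] jawyaw 76.39468641266694 w 0.08500046296263573 f [-0.0756 -0.1943 -0.2509] j [0.0337 0.0456 0.1643 1.69   0.0002 0.2711]
```

View pics/w1v.png

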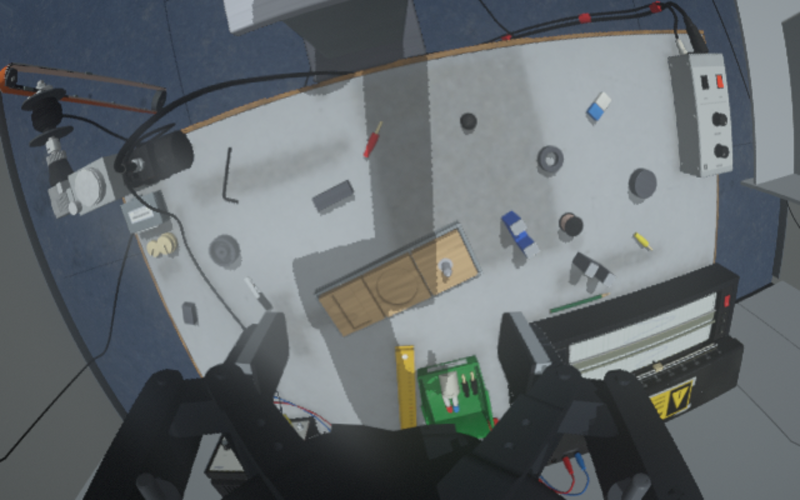

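View pics/s1.png

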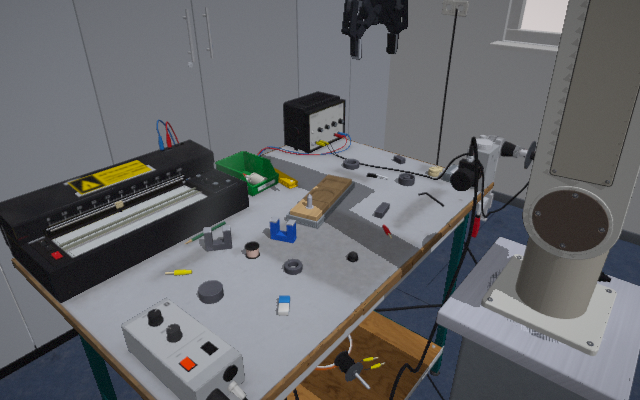

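The wrist overview (800 px wide) shows these candidates:
- Ring at (550,160), disc at (643,183).
- Dark U at (590,268), blue U at (518,232), which is not meant.
- Long bar at (333,195), short bar at (190,313).
- Ring or pot at (225,250), with another ring hidden by the left finger and seen in the scene view at (352,163).
- Tray at (395,280), post on the right, well in the middle, slot on the left.

Next I'll get coordinates and enlarged crops.

```bash
python3 - <<'E'
from h import *
w,mw=load("w1"); s,ms=load("s1"); sd=snap("side","d1"); d,md=load("d1")
f=.8
W=dict(ring1=(550,160),disc=(643,183),U=(590,268),blueU=(518,232),bar=(333,195),pot=(225,250),sbar=(190,313),knob=(468,121),reel=(570,223),post=(447,268),well=(397,289),slot=(352,308))
S=dict(ring1=(293,267),disc=(210,292),U=(217,238),blueU=(283,232),bar=(382,210),pot=(406,178),sbar=(399,159),knob=(352,257),ring2=(352,163),post=(309,203))
D=dict(ring1=(241,180),pot=(354,264),sbar=(429,280),ring2=(414,234),bar=(290,231),disc=(238,157))
for k in set(W)|set(S):
    o=[]
    if k in W:o.append((mw,np.array(W[k])*f))
    if k in S:o.append((ms,S[k]))
    if k in D:o.append((md,D[k]))
    print(k,"tri",tri(o) if len(o)>1 else "", [at(m,u,.015)[:2] for m,u in o])
# composite enlarged crops
rows=[]
def c(im,u,v,h=26,z=190): return cv2.resize(im[max(0,int(v)-h):int(v)+h,max(0,int(u)-h):int(u)+h],(z,z),interpolation=cv2.INTER_CUBIC)
A=np.hstack([c(w,440,128),c(w,514,146),c(w,472,214),c(w,180,200)])
B=np.hstack([c(s,352,163),c(s,406,178),c(s,399,159),c(s,293,267)])
C=np.hstack([c(d,414,234),c(d,354,264),c(d,429,280),c(d,238,157)])
cv2.imwrite("pics/cand.png",np.vstack([A,B,C]))
E
```

```text
reel tri  [array([0.5323, 0.2528])]
slot tri  [array([ 0.5868, -0.0921])]
disc tri [0.4993 0.3945 0.009 ] [array([0.4972, 0.3908]), array([0.4925, 0.3984]), array([0.4941, 0.3802])]
blueU tri [0.5257 0.1688 0.0177] [array([0.527 , 0.1697]), array([0.5283, 0.1659])]
pot tri [ 0.4541 -0.2601  0.0109] [array([ 0.4528, -0.2554]), array([ 0.452 , -0.2568]), array([ 0.4499, -0.2656])]
ring2 tri [ 0.6385 -0.253   0.01  ] [array([ 0.6307, -0.2426]), array([ 0.6336, -0.2571])]
bar tri [ 0.4165 -0.075   0.0034] [array([ 0.415 , -0.0708]), array([ 0.4078, -0.061 ]), array([ 0.4058, -0.0927])]
knob tri [0.3605 0.1298 0.0032] [array([0.3596, 0.1274]), array([0.3518, 0.143 ])]
post tri [0.5453 0.0569 0.0373] [array([0.5562, 0.0584]), array([0.5701, 0.0273])]
ring1 tri [0.4357 0.2357 0.0041] [array([0.4339, 0.2329]), array([0.424 , 0.2455]), array([0.4275, 0.2136])]
U tri [0.6139 0.2815 0.0206] [array([0.6145, 0.2826]), array([0.6244, 0.2763])]
well tri  [array([ 0.5714, -0.0191])]
sbar tri [ 0.5455 -0.3758  0.0066] [array([ 0.542 , -0.3673]), array([ 0.5359, -0.3605]), array([ 0.5375, -0.3821])]
```

View pics/cand.png

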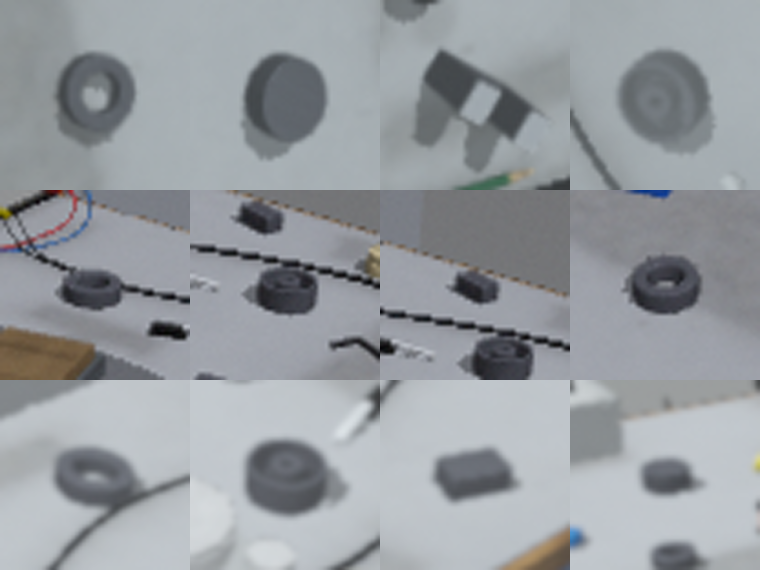

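The candidates resolve as follows:
- **Pot core:** (0.454,-0.260), shows a groove and hollow pillar. The solid disc is at (0.50,0.39).
- **Large ring:** (0.638,-0.253), about 50 mm by apparent size.
- **Small ring:** (0.436,0.236), about 38 mm.
- **Yoke:** the bar at (0.415,-0.073), about 55 mm. The shorter bar is at (0.545,-0.376).
- **U-core:** the dark U at (0.614,0.28).

I'll go above the large ring, because a cable runs close to it.

```bash

python3 -m jog '[[[0.022,-0.027,-0.018,0,0,0,0],[0.045,-0.053,-0.036,0,0,0,0],[0.067,-0.08,-0.054,0,0,0,0],[0.09,-0.106,-0.072,0,0,0,0],[0.112,-0.133,-0.09,0,0,0,0],[0.135,-0.16,-0.108,0,0,0,0],[0.157,-0.187,-0.126,0,0,0,0],[0.18,-0.213,-0.144,0,0,0,0],[0.202,-0.24,-0.162,0,0,0,0],[0.225,-0.267,-0.18,0,0,0,0]]]'
python3 -m jog '[[[0,0,0,0,0,0,0],[0,0,0,0,0,0,0],[0,0,0,0,0,0,0]]]'
python3 - <<'E'
from h import *
st(); a=snap("wrist","w2")
cv2.imwrite("pics/w2v.png",a[:,:])
E
```

```text
clock: 2.47
eef_pos: [0.635, -0.2501, 0.1719]
tool_rot: [0.114, 0.993, 0.0, -0.0]
ft_force: [0.5, 0.2, 0.8]
grip_width: 0.0854
clock: 2.72
eef_pos: [0.6339, -0.2495, 0.1724]
tool_rot: [0.115, 0.993, 0.0, -0.001]
ft_force: [-1.4, -0.3, 1.4]
grip_width: 0.0855
t 2.7167 p [ 0.6339 -0.2495  0.1724] jawyaw 76.78920631118868 w 0.08550128919669747 f [-1.4356 -0.3094  1.3659] j [-0.3751  0.633   0.5334  1.4732  0.0004 -0.1446]
```

View pics/w2v.png

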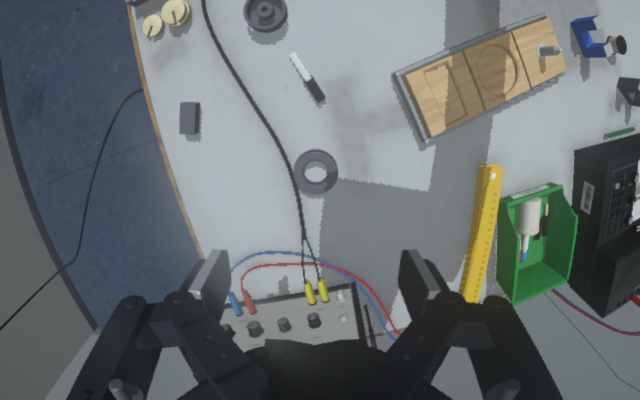

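The ring is at (316,172) with the cable touching its left side, running (250,90) to (303,220). The tray shows clearly too: slot (443,97), well (498,72), post (550,50). Now I'll measure the tray and the cable direction.

```bash
python3 - <<'E'
from h import *
w,m=load("w2"); w1,m1=load("w1"); s,ms=load("s1")
for n,u,z in [("ring",(316,171),.016),("cab",(270,126),.004),("cab",(292,170),.004),("cab",(303,220),.004),("boxTopL",(355,284),.08),("boxbot",(355,284),.0),("pot",(264,11),.02),("sbar",(190,119),.016)]:
    print(n,at(m,u,z))
# plan images of tray at block top height from both wrist views
A=top(m,.027,.45,.70,-.17,.13,1300,w);B=top(m1,.027,.45,.70,-.17,.13,1300,w1)
cv2.imwrite("pics/tray.png",np.hstack([A,B]));print(A.shape)
E
```

```text
ring [ 0.638  -0.2485  0.016 ]
cab [ 0.579  -0.2869  0.004 ]
cab [ 0.6336 -0.2754  0.004 ]
cab [ 0.6965 -0.2781  0.004 ]
boxTopL [ 0.7485 -0.2328  0.08  ]
boxbot [ 0.8074 -0.2334  0.    ]
pot [ 0.4559 -0.2611  0.02  ]
sbar [ 0.5461 -0.3709  0.016 ]
(325, 391, 3)
```

View pics/tray.png

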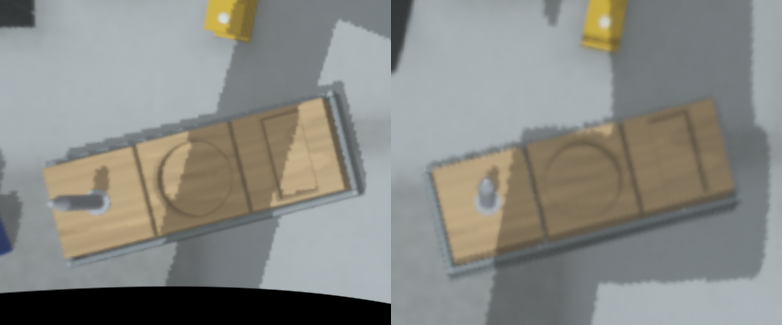

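Tray centre is about (0.562,-0.019), yaw 13.5°, post about (0.545,0.056), well about (0.562,-0.0185), slot about (0.580,-0.093). I'll grip the large ring with the jaws along x so the fingers miss the cable.

```bash

python3 -m jog '[[[0.001,0,-0.01,0,0,-7.1,0],[0.002,0,-0.02,0,0,-14.2,0],[0.003,0,-0.03,0,0,-21.3,0],[0.004,0,-0.04,0,0,-28.4,0],[0.004,0,-0.05,0,0,-35.5,0],[0.004,0,-0.06,0,0,-42.6,0],[0.004,0,-0.07,0,0,-49.7,0],[0.004,0,-0.08,0,0,-56.8,0],[0.004,0,-0.09,0,0,-63.9,0],[0.004,0,-0.1,0,0,-71,0]]]'
python3 -m jog '[[[0,0,0,0,0,-5.6,0],[0,0,0,0,0,-5.6,0],[0,0,0,0,0,-5.6,0]]]'
python3 - <<'E'
from h import *
st(); a=snap("wrist","w3"); cv2.imwrite("pics/w3v.png",a)
E
```

```text
clock: 3.6
eef_pos: [0.639, -0.25, 0.0767]
tool_rot: [0.673, 0.74, 0.001, 0.003]
ft_force: [-0.4, 0.3, 0.0]
grip_width: 0.0856
clock: 3.85
eef_pos: [0.639, -0.2505, 0.0762]
tool_rot: [0.705, 0.709, 0.001, 0.002]
ft_force: [0.1, -0.4, 0.8]
grip_width: 0.0857
t 3.85 p [ 0.639  -0.2505  0.0762] jawyaw 0.30883298993892405 w 0.08565705645138001 f [ 0.1114 -0.3572  0.7849] j [-0.3737  0.6788  0.3646  1.2523  0.0001  1.1917]
```

View pics/w3v.png

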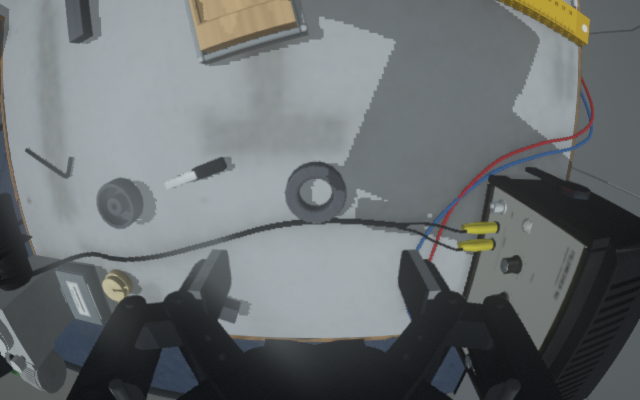

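The ring is at (316,192), centred between the fingers (columns 229 and 400), with the cable below it at row 222. A quick calculation, then down.

```bash
python3 - <<'E'
from h import *
w,m=load("w3"); w2,m2=load("w2")
for n,u,z in [("ring",(316,190),.016),("cab",(240,236),.004),("cab",(370,222),.004),("pot",(122,203),.02)]: print(n,at(m,u,z))
print("tri ring hole top",tri([(m,(316,190)),(m2,(316,171))]))
E
python3 -m jog '[[[0,0.002,-0.02,0,0,0,0],[0,0.002,-0.04,0,0,0,0],[0,0.002,-0.055,0,0,0,0],[0,0.002,-0.065,0,0,0,0],[0,0.002,-0.065,0,0,0,255],[0,0.002,-0.065,0,0,0,255],[0,0.002,-0.065,0,0,0,255],[0,0.002,-0.065,0,0,0,255],[0,0.002,-0.065,0,0,0,255],[0,0.002,-0.065,0,0,0,255]]]'
```

```text
ring [ 0.6404 -0.2451  0.016 ]
cab [ 0.5727 -0.2928  0.004 ]
cab [ 0.6881 -0.2783  0.004 ]
pot [ 0.4649 -0.2565  0.02  ]
tri ring hole top [ 0.6407 -0.249   0.0047]
clock: 4.73
eef_pos: [0.6387, -0.2499, 0.009]
tool_rot: [0.707, 0.708, 0.0, 0.001]
ft_force: [-0.9, -0.5, -1.7]
grip_width: 0.012
```

The opening is 12 mm, so the ring was missed. I'll look.

```bash

python3 - <<'E'
from h import *
st(); a=snap("wrist","w4"); b=snap("side","d4"); c=snap("scene","s4")
p=cv2.resize(b[190:290,360:480],(480,400),interpolation=2);q=cv2.resize(c[110:210,300:380],(320,400),interpolation=2)
cv2.imwrite("pics/w4v.png",np.vstack([np.hstack([p,q]),cv2.resize(a[130:330,150:550],(400,200)).repeat(1,0) if 0 else cv2.resize(a[170:270,120:520],(800,200),interpolation=2)]))
E
```

```text
t 4.7333 p [ 0.6387 -0.2499  0.009 ] jawyaw 0.0656030432661483 w 0.012000860558367745 f [-0.9285 -0.4636 -1.7076] j [-0.3729  0.7313  0.2792  1.1169  0.      1.1967]
```

View pics/w4v.png

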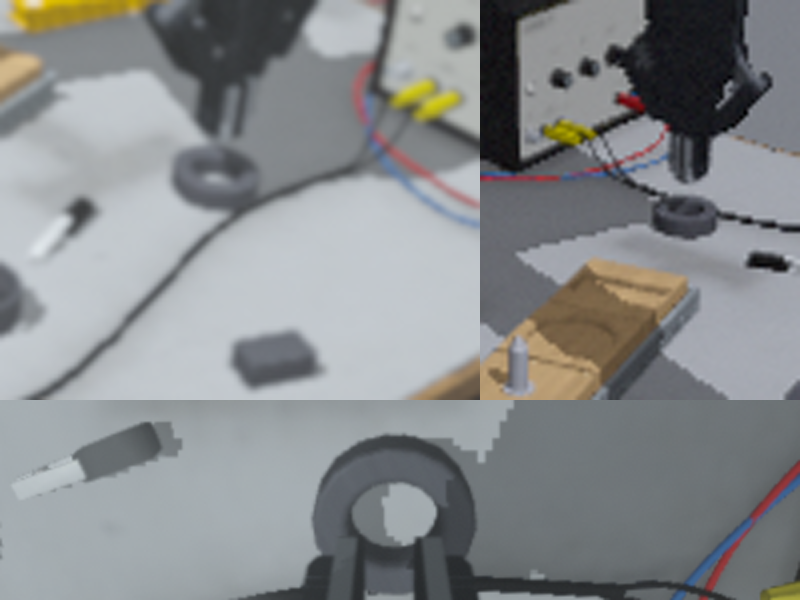

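The closed fingertips seem to be about 20 mm above the ring in both the scene and side views, although the TCP reads z=0.009. I'll triangulate the tip, the ring and the pads.

```bash
python3 - <<'E'
from h import *
_,m=load("w4");_,s=load("s4");_,d=load("d4");_,m3=load("w3");_,m2=load("w2")
print("tip",tri([(s,(352.5,155.5)),(d,(416,224))]))
print("ring top",tri([(s,(351,161)),(d,(414,233))]))
tip=[.6387,-.2499,.001]
for n,c in (("s",s),("d",d),("w",m)): print(n,"proj tip",proj(c,tip)[0],"proj ring top",proj(c,[.6395,-.2495,.016])[0])
# gauge: postion of ring from w2,w3,w4
print(at(m,(317,170+258/2-200),.016), at(m,(120+395/2,170+113/2),.016), m[1][:3,3],m3[1][:3,3])
o=bot.get_obs();print(np.array(m[1])[:3,:3]);print(bot.get_obs()["grip_width"])
E
```

```text
tip [ 0.6386 -0.2534  0.0359]
ring top [ 0.6404 -0.2522  0.0141]
s proj tip [351.1197 165.7198] proj ring top [350.9974 161.2314]
d proj tip [412.3274 236.9658] proj ring top [413.3117 231.2924]
w proj tip [314.6319 223.8411] proj ring top [316.0848 233.6892]
[ 0.6398 -0.1718  0.016 ] [ 0.6403 -0.2448  0.016 ] [ 0.6378 -0.1677  0.1812] [ 0.6374 -0.1682  0.2484]
[[ 1.      0.0001  0.003 ]
 [ 0.0011 -0.9474 -0.32  ]
 [ 0.0028  0.32   -0.9474]]
3.1695073475008156e-05
```

```bash
python3 - <<'E'
from h import *
st(); print(bot.tip_extent, [a for a in dir(bot) if not a.startswith('_')])
b=snap("side","d5"); c=snap("scene","s5"); a=snap("wrist","w5")
p=cv2.resize(b[180:260,370:450],(400,400),interpolation=2);q=cv2.resize(c[110:190,310:390],(400,400),interpolation=2)
cv2.imwrite("pics/w5v.png",np.hstack([p,q]))
E
```

```text
t 4.8833 p [ 0.6382 -0.2497  0.0083] jawyaw 0.06326266839875673 w 3.1695073475008156e-05 f [-0.0298 -0.1122  0.3505] j [-0.3729  0.732   0.2786  1.1168 -0.      1.1968]
0.008 ['Unreachable', 'camera', 'camera_model', 'get_obs', 'job_done', 'tip_extent']
```

View pics/w5v.png

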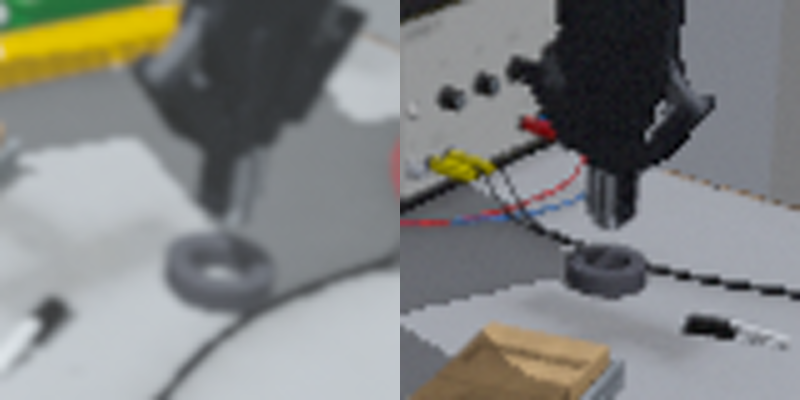

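Shut, the tips really are at z about 0.035 while the reported TCP is 0.008. So real tip z ≈ reported z + 0.027, not −0.008. I'll trust the images: open and go down in stages, watching the force.

```bash

python3 -m jog '[[[0.001,-0.001,0,0,0,0,0],[0.001,-0.001,0,0,0,0,0],[0.001,-0.001,0,0,0,0,0],[0.001,-0.001,0,0,0,0,0],[0.001,-0.001,0,0,0,0,0],[0.001,-0.001,0,0,0,0,0],[0.001,-0.001,-0.008,0,0,0,0],[0.001,-0.001,-0.016,0,0,0,0],[0.001,-0.001,-0.016,0,0,0,0]]]'
python3 -m jog '[[[0,0,-0.004,0,0,0,0],[0,0,-0.008,0,0,0,0],[0,0,-0.008,0,0,0,0]]]'
python3 - <<'E'
from h import *
st()
b=snap("side","d6"); c=snap("scene","s6"); a=snap("wrist","w6")
p=cv2.resize(b[180:260,370:450],(400,400),interpolation=2);q=cv2.resize(c[110:190,310:390],(400,400),interpolation=2)
cv2.imwrite("pics/w6v.png",np.hstack([p,q]))
E
```

```text
clock: 5.78
eef_pos: [0.6372, -0.2499, -0.0108]
tool_rot: [0.707, 0.707, -0.001, -0.002]
ft_force: [-0.6, -0.1, -0.8]
grip_width: 0.0854
clock: 6.03
eef_pos: [0.6383, -0.2503, -0.0173]
tool_rot: [0.707, 0.707, -0.0, -0.001]
ft_force: [0.5, 0.5, -0.1]
grip_width: 0.0855
t 6.0333 p [ 0.6383 -0.2503 -0.0173] jawyaw 0.06099476058994627 w 0.08550889392163023 f [ 0.5489  0.4529 -0.067 ] j [-0.3737  0.7584  0.2573  1.0714 -0.      1.196 ]
```

View pics/w6v.png

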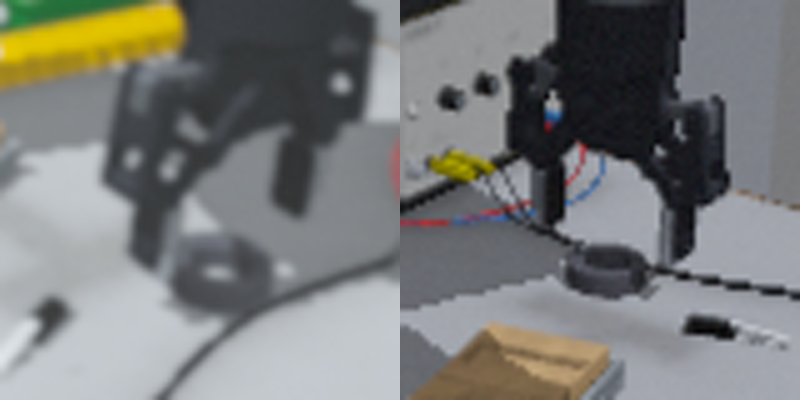

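The fingers straddle the ring and the tips are still in the air. I'll triangulate both tips.

```bash
python3 - <<'E'
from h import *
_,s=load("s6");_,d=load("d6");_,m=load("w6")
print(tri([(s,(366,162.4)),(d,(401.5,233.3))]),tri([(s,(339.6,155)),(d,(429,223))]))
E
```

```text
[ 0.5907 -0.255   0.0276] [ 0.6867 -0.2531  0.0233]
```

The open tips are at z≈0.0255 with reported −0.0173, so the offset is +0.043 open and +0.027 shut. I'll go to reported −0.026 and close.

```bash

python3 -m jog '[[[0.001,0.001,-0.005,0,0,0,0],[0.001,0.001,-0.009,0,0,0,255],[0.001,0.001,-0.009,0,0,0,255],[0.001,0.001,-0.009,0,0,0,255],[0.001,0.001,-0.009,0,0,0,255],[0.001,0.001,-0.009,0,0,0,255],[0.001,0.001,-0.009,0,0,0,255]]]'
```

```text
clock: 6.77
eef_pos: [0.6403, -0.2497, -0.0247]
tool_rot: [0.707, 0.707, 0.0, 0.0]
ft_force: [0.1, -0.6, 1.1]
grip_width: 0.0443
```

```bash

python3 -m jog '[[[0,0,0,0,0,0,255],[0,0,0,0,0,0,255]]]'
python3 - <<'E'
from h import *
st();b=snap("side","d7"); c=snap("scene","s7"); a=snap("wrist","w7")
p=cv2.resize(b[180:260,370:450],(400,400),interpolation=2);q=cv2.resize(c[110:190,310:390],(400,400),interpolation=2)
cv2.imwrite("pics/w7v.png",np.hstack([p,q]))
E
```

```text
clock: 6.93
eef_pos: [0.6403, -0.2497, -0.0248]
tool_rot: [0.707, 0.707, 0.0, 0.0]
ft_force: [1.5, -0.2, 2.0]
grip_width: 0.0439
t 6.9333 p [ 0.6403 -0.2497 -0.0248] jawyaw 0.0607775655598378 w 0.04385241253905691 f [ 1.4908 -0.2133  2.0474] j [-0.3718  0.7668  0.2524  1.0557  0.      1.1979]
```

It holds at 44 mm. Lift and carry towards the post.

```bash

python3 -m jog '[[[0,0,0.03,0,0,0,255],[0,0,0.07,0,0,0,255],[0,0,0.1,0,0,0,255],[-0.012,0.04,0.1,0,0,0,255],[-0.023,0.08,0.1,0,0,0,255],[-0.035,0.12,0.1,0,0,0,255],[-0.047,0.16,0.1,0,0,0,255],[-0.059,0.2,0.1,0,0,0,255],[-0.07,0.24,0.1,0,0,0,255],[-0.078,0.265,0.1,0,0,0,255]]]'
python3 - <<'E'
from h import *
st();b=snap("side","d8"); c=snap("scene","s8"); a=snap("wrist","w8")
_,s=load("s8");_,d=load("d8");_,m=load("w8")
for k,M in (("s",s),("d",d),("w",m)): print(k,proj(M,[.545,.056,.063])[0],proj(M,[.545,.056,.027])[0],proj(M,[.563,.012,.1])[0])
h=lambda im,x0,x1,y0,y1,w,hh:cv2.resize(im[y0:y1,x0:x1],(w,hh),interpolation=2)
cv2.imwrite("pics/w8v.png",np.vstack([np.hstack([h(c,240,400,120,240,400,300),h(b,260,420,130,250,400,300)]),h(a,120,520,130,280,800,300)]))
E
```

```text
clock: 7.92
eef_pos: [0.5599, 0.0189, 0.0745]
tool_rot: [0.706, 0.708, -0.0, -0.001]
ft_force: [-0.1, -0.1, -0.5]
grip_width: 0.0438
t 7.9167 p [0.5599 0.0189 0.0745] jawyaw 0.20774147568680226 w 0.04378767978638806 f [-0.1021 -0.0767 -0.4552] j [ 0.033   0.4435 -0.0451  1.084   0.0013  1.6002]
s [308.8669 193.4683] [309.0468 206.402 ] [314.8463 171.5095]
d [305.3253 174.898 ] [305.2644 186.927 ] [320.6213 166.2614]
w [290.9088 166.7668] [294.5738 154.8795] [320.3279 261.2556]
```

View pics/w8v.png

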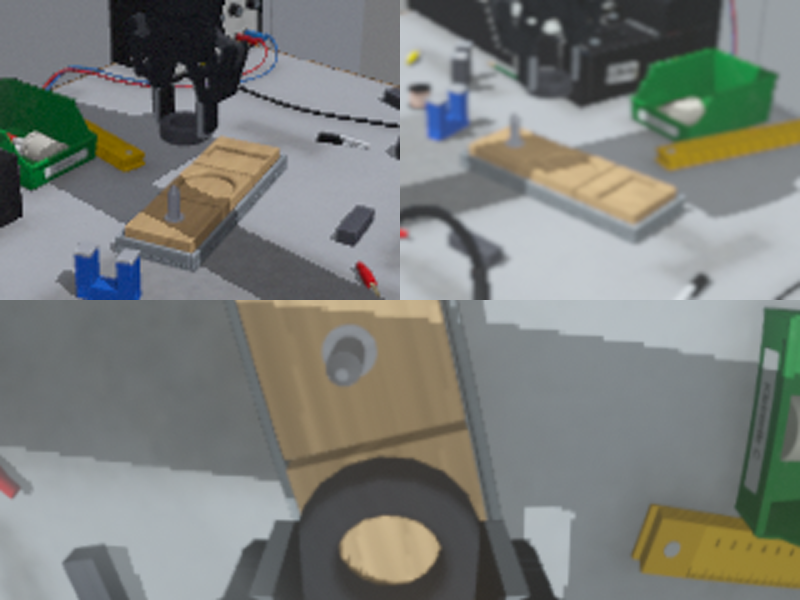

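The large ring is held low between the tips, and the post agrees in all three views within 1 to 2 mm: (0.5455,0.0555). Now I'll triangulate the held ring.

```bash
python3 - <<'E'
from h import *
_,s=load("s8");_,d=load("d8");_,m=load("w8")
A=(s,(315.2,171.2));B=(d,(318.8,162));C=(m,(315,252))
print(tri([A,B]),tri([A,B,C]),tri([A,C]))
print("post",tri([(s,(309.6,192.8)),(d,(305.6,176)),(m,(292,167.5))]),tri([(s,(309.6,206.8)),(d,(306.4,187.2)),(m,(295,156))]))
# post gating in image of scene: ring silhouette bbox
im=cv2.imread("pics/s8.png");
g=im.max(2).astype(int); print(g[165:182,296:334:2])
E
```

```text
[0.559  0.0177 0.1075] [0.5596 0.0195 0.1068] [0.559  0.018  0.1033]
post [0.5451 0.054  0.062 ] [0.5458 0.0542 0.0257]
[[172 125 124  95  25  24  57  69  75  66  72  64  90  29  28  29 168 171
  171]
 [125 109 109  94  27  49  57  54  49  52  53  60  88  28  27  30 169 170
  171]
 [110 110 109  96  41  54  51  47  49  49  52  58  90  34  26  24 166 170
  168]
 [112 114 110  97  55  53  40  46  47  50  46  59  91  32  25  25 166 167
  166]
 [110 110 110 104  58  54  43  44  49  50  49  56  91  35  26  27 163 165
  163]
 [108 109 111 109  51  51  53  46  46  50  46  56  90  29  27  27 165 165
  160]
 [109 112 110 113  51  49  58  56  56  57  54  59  90  28  23  92 166 163
  159]
 [108 112 110 112  52  45  49  51  56  55  55  57  93  32  23 157 169 167
  163]
 [109 110 113 111  54  41  44  49  51  50  48  61  88  46  80 168 168 169
  167]
 [110 111 109 111  60  45  49  51  52  52  50  54  90  85 102 170 171 165
  169]
 [108 109 109 109  85  42  45  47  48  50  49  47  59  55 108 142 182 178
  169]
 [109 110 110 110 108  64  49  51  48  46  49  48  47 101 110 171 183 180
  172]
 [107 109 109 110 111 106  66  54  51  51  49  60  95 111 133 185 186 179
  174]
 [109 107 110 110 112 112 106 103  86  90 102 104 107 110 175 146 163 171
  178]
 [103 106 109 108 111 110 109 109 104 109 110 112 109 133 173 143 132 128
  141]
 [128 105 108 108 108 111 109 109 111 111 111 111 112 166 147 175 163 135
  122]
 [121 101 108 110 108 109 110 107 109 112 112 111 134 162 157 181 176 172
  165]]
```

```bash

python3 -m jog '[[[-0.007,0.018,0,0,0,0,255],[-0.014,0.036,0,0,0,0,255],[-0.014,0.036,0,0,0,0,255],[-0.014,0.036,-0.015,0,0,0,255],[-0.014,0.036,-0.03,0,0,0,255],[-0.014,0.036,-0.045,0,0,0,255],[-0.014,0.036,-0.057,0,0,0,255],[-0.014,0.036,-0.066,0,0,0,255],[-0.014,0.036,-0.07,0,0,0,255],[-0.014,0.036,-0.07,0,0,0,255]]]'

```

```text
clock: 8.9
eef_pos: [0.5475, 0.0502, 0.0038]
tool_rot: [0.707, 0.707, -0.001, -0.0]
ft_force: [0.5, -0.9, -1.2]
grip_width: 0.0438
```

```bash

python3 -m jog '[[[0,0,0,0,0,0,0],[0,0,0,0,0,0,0],[0,0,0,0,0,0,0],[0,0,0,0,0,0,0],[0,0,0.03,0,0,0,0],[0,0,0.07,0,0,0,0],[0,0,0.1,0,0,0,0],[-0.02,0.033,0.1,0,0,0,0],[-0.04,0.066,0.1,0,0,0,0],[-0.06,0.1,0.1,0,0,0,0]]]'
python3 -m jog '[[[-0.02,0.033,0,0,0,0,0],[-0.04,0.066,-0.01,0,0,0,0],[-0.051,0.083,-0.03,0,0,0,0],[-0.051,0.083,-0.03,0,0,0,0]]]'
python3 - <<'E'
from h import *
st();b=snap("side","d9"); c=snap("scene","s9"); a=snap("wrist","w9")
h=lambda im,x0,x1,y0,y1,w,hh:cv2.resize(im[y0:y1,x0:x1],(w,hh),interpolation=2)
cv2.imwrite("pics/w9v.png",np.vstack([np.hstack([h(c,240,400,150,270,400,300),h(b,210,370,130,250,400,300)]),h(a,120,520,130,280,800,300)]))
# small ring: dark blob near prediction
_,m=load("w9"); print(proj(m,[.436,.2345,.014]))
u=proj(m,[.436,.2345,.014])[0].astype(int)
g=a.max(2)
mask=(g<100).astype(np.uint8)
n,l,stt,cen=cv2.connectedComponentsWithStats(mask)
for i in range(1,n):
    if 150<stt[i,4]<6000: print(stt[i],cen[i],at(m,cen[i],.012))
E
```

```text
clock: 9.73
eef_pos: [0.4885, 0.1521, 0.1065]
tool_rot: [0.708, 0.707, 0.002, 0.001]
ft_force: [-0.0, 0.4, 0.2]
grip_width: 0.0853
clock: 10.07
eef_pos: [0.4329, 0.2367, 0.0728]
tool_rot: [0.705, 0.71, -0.002, -0.001]
ft_force: [-0.3, -0.8, -0.7]
grip_width: 0.0855
t 10.0667 p [0.4329 0.2367 0.0728] jawyaw 0.4074000690458658 w 0.08551064357642472 f [-0.2724 -0.7886 -0.6643] j [ 0.4995  0.3273 -0.2291  1.0185  0.0013  2.0632]
[[314.1509 196.4894]]
[366   0  62  29 964] [398.4118  11.7946] [0.4995 0.3823 0.012 ]
[ 484  114   65   70 1957] [514.5774 143.1063] [0.6141 0.2841 0.012 ]
[ 413  152   44   43 1217] [436.6343 174.2868] [0.5376 0.2534 0.012 ]
[292 169  43  42 260] [319.4077 180.6115] [0.4401 0.2471 0.012 ]
[296 180  29  28 266] [307.1729 198.2669] [0.4304 0.2323 0.012 ]
[405 203  48  32 494] [430.0547 219.5628] [0.537  0.2126 0.012 ]
```

View pics/w9v.png

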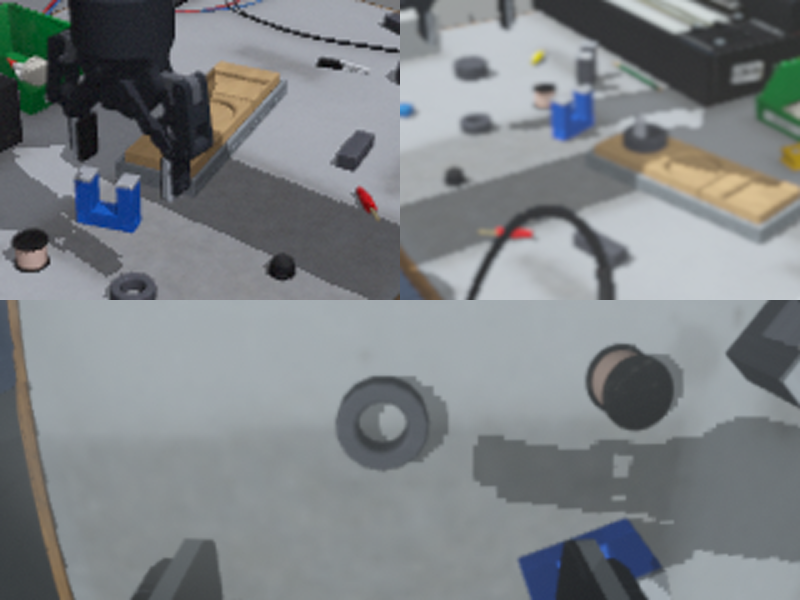

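The large ring sits over the post (side crop at (645,137)). The small ring is at crop (383,420), and no neighbours are near the fingers. Descend and grip.

```bash

python3 -m jog '[[[0.001,0,-0.03,0,0,0,0],[0.001,0,-0.06,0,0,0,0],[0.001,0,-0.085,0,0,0,0],[0.001,0,-0.098,0,0,0,0],[0.001,0,-0.098,0,0,0,255],[0.001,0,-0.098,0,0,0,255],[0.001,0,-0.098,0,0,0,255],[0.001,0,-0.098,0,0,0,255],[0.001,0,-0.098,0,0,0,255],[0.001,0,-0.098,0,0,0,255]]]'
python3 -m jog '[[[0,0,0,0,0,0,255],[0,0,0,0,0,0,255]]]'

```

```text
clock: 11.05
eef_pos: [0.4398, 0.2349, -0.0208]
tool_rot: [0.707, 0.707, 0.002, 0.001]
ft_force: [-0.9, -0.7, 7.0]
grip_width: 0.0316
clock: 11.22
eef_pos: [0.4398, 0.2349, -0.0208]
tool_rot: [0.707, 0.707, 0.002, 0.001]
ft_force: [-0.8, -2.1, 5.7]
grip_width: 0.0316
```

Gripped (31.6 mm; the reading runs about 6 mm low, as with the large ring). I'll lift, carry over near the post and measure the ring in hand numerically.

```bash

python3 -m jog '[[[0,0,0.03,0,0,0,255],[0,0,0.07,0,0,0,255],[0,0,0.11,0,0,0,255],[0.018,-0.03,0.11,0,0,0,255],[0.035,-0.06,0.11,0,0,0,255],[0.053,-0.09,0.11,0,0,0,255],[0.07,-0.12,0.11,0,0,0,255],[0.088,-0.15,0.11,0,0,0,255],[0.106,-0.18,0.11,0,0,0,255],[0.106,-0.18,0.11,0,0,0,255]]]'
python3 -m jog '[[[0,0,0,0,0,0,255],[0,0,0,0,0,0,255]]]'
cat > dump.py <<'E'
from h import *
def dump(im,u0,u1,v0,v1,s=2):
    g=im.max(2)
    print("cols",u0,u1,"rows",v0,v1,"step",s)
    for v in range(v0,v1,s): print(v,"".join("%2x"%(x>>4) if 0 else "0123456789abcdef"[x>>4] for x in g[v,u0:u1:s]))
E
python3 - <<'E'
from dump import *
st();snap("side","d10"); c=snap("scene","s10"); a=snap("wrist","w10")
_,m8=load("w8");_,m=load("w10");p=bot.get_obs()["eef_pos"]
print("pred large",proj(m8,[.5599,.0189,.0745+.041]),"pred small",proj(m,p+[0,0,.035]))
dump(a,280,350,225,290)
dump(c,285,340,140,215,1)
E
```

```text
clock: 12.05
eef_pos: [0.548, 0.0492, 0.0884]
tool_rot: [0.709, 0.705, 0.001, 0.003]
ft_force: [0.3, 0.7, 0.5]
grip_width: 0.0313
clock: 12.22
eef_pos: [0.5439, 0.0544, 0.0875]
tool_rot: [0.707, 0.707, 0.0, -0.0]
ft_force: [-0.2, -0.5, -1.3]
grip_width: 0.0311
t 12.2167 p [0.5439 0.0544 0.0875] jawyaw 0.026992524294798002 w 0.031120967802247605 f [-0.2056 -0.4616 -1.2772] j [ 0.0995  0.4053 -0.0685  1.0966  0.0004  1.6698]
pred large [[314.8204 265.5518]] pred small [[314.7129 257.9287]]
cols 280 350 rows 225 290 step 2
225 78743333344444444444444444443333478
227 78433344444444444444444444444333488
229 56333444444444444444444444444433377
231 65334444444444444444444444444443346
233 63344444444444444444444444444444335
235 63444444444446544444444444444444436
237 53444444444688886444444444444444445
239 43444444446877665556667764444444433
241 32444444446655556678898887444444423
243 32444444455666788899998888444444422
245 22444444477888888999998888644444422
247 22444444588888888899999998434444422
249 22444444368888888888899997334444422
251 22444444348888888888899995334444422
253 2244444433
[... 4578 characters left out ...]
3233333444443333332267777677766698976676
204 7777777677677773223333333333332322257777777666666776768
205 777776777667777322333333333333322226777777666655466778a
206 77677767697777752233333323223322223777777655755546778aa
207 766777669aaaa777422333333332322223577777655565444767aaa
208 6777666bbbbbba87742323332332233246776676555555444679aaa
209 777766bbbbbbbbbb87643333323223467776776555555444469aaaa
210 a7666abbbbbbbbbbba877765665566777776775555554343469999a
211 aaa77889abbbbbbbbbb877777777777776677555555444445569999
212 aaa968788889abbbbbbbbb877777777777775555554444445556699
213 aaa9588777888889abbbbbbb7767777777755555544444455555566
214 aaa87777778887888889abbba777776777555555444445555555555
```

Scene: the held ring centres on column 308.5 and so does the post. Now the side view.

```bash
python3 - <<'E'
from dump import *
a,_=load("d10"); dump(a,288,328,145,196,1)
_,s=load("s10");_,d=load("d10")
for z in(.105,.063,.035):print(proj(s,[.5455,.0545,z]),proj(d,[.5455,.0545,z]))
E
```

```text
cols 288 328 rows 145 196 step 1
145 4333345543345775433333323566533333445555
146 6433335543346776433333323566533333344555
147 8643335543346776433333223576533333333445
148 8764335543346776433333223577533333333344
149 8997545543346776433333223577533333333333
150 8aa9865543346776433333233577533333333333
151 9abaa97543346776544443333576533333333333
152 9bbbba9743346776655554333577533333333333
153 9bbbbba853346776555554434577533333333333
154 8bccbba863346776544444444576433333333333
155 8bcccbb975446776544444444555433333333333
156 8bcccbba97556776555544444443333333333333
157 8abcbbbba9767765555555444333333333333333
158 8abbbbbba9766655455554444333333333333333
159 79aa999998765544444444444333333333333333
160 6888888999987655544445554333333333333333
161 6778899abbba9987765556666543333333333333
162 6778aaabbbbbbbba998777888765433333333333
163 67789aaaabbccccbbba987888887643333333333
164 777888899abbbccccbbba9888899875433333333
165 887788889abbbbccccbbbaa98889998654333333
166 99999aaaaabbbbbccccbbbbaa999aaa986543333
167 bbbbbbbbbbbbbbbccccccbbbbbaabbbaa9864333
168 ccccbbbbbbbbcccccccccccccbbb
[... 659 characters left out ...]
55568888654444557acccccccccc
184 89aabbbbccb8555677876544455569bccccccccc
185 aaaabcbbba974455566655555555689abbcccccc
186 aaaaaaaa998644445555555555556799aaabcccc
187 99999999988644444455555555556789999aaaaa
188 9888888898875444444555555555789999999998
189 8888888888886554444455555567899999999999
190 8888888888888766555555556788999999999999
191 77888888888888887777777788999999999a9999
192 6777888888888888888888999999999999999999
193 6667777788888888899999999999999999999999
194 6666677778888888889999999999999999999999
195 666666667778888888899999999999999999999a
[[308.9046 177.56  ]] [[305.8719 160.5094]]
[[309.1169 193.1788]] [[305.7894 175.0528]]
[[309.254  203.2657]] [[305.7361 184.4475]]
```

Side shows the ring about 1 px (2 to 3 mm) right of the post. I'll correct slightly, lower, check the force and release.

```bash

python3 -m jog '[[[-0.001,0.002,0,0,0,0,255],[-0.001,0.002,-0.012,0,0,0,255],[-0.001,0.002,-0.024,0,0,0,255],[-0.001,0.002,-0.036,0,0,0,255],[-0.001,0.002,-0.048,0,0,0,255],[-0.001,0.002,-0.058,0,0,0,255],[-0.001,0.002,-0.063,0,0,0,255],[-0.001,0.002,-0.063,0,0,0,255]]]'
```

```text
clock: 13.03
eef_pos: [0.5435, 0.0561, 0.0233]
tool_rot: [0.707, 0.708, -0.0, 0.001]
ft_force: [2.9, -3.1, -3.5]
grip_width: 0.031
```

```bash

python3 -m jog '[[[0,0,0,0,0,0,0],[0,0,0,0,0,0,0],[0,0,0,0,0,0,0],[0,0,0,0,0,0,0],[0,0,0.03,0,0,0,0],[0,0,0.07,0,0,0,0],[0,0,0.1,0,0,0,0],[-0.011,-0.04,0.1,0,0,-7,0],[-0.022,-0.08,0.1,0,0,-14,0],[-0.033,-0.12,0.1,0,0,-20,0]]]'
python3 -m jog '[[[-0.011,-0.04,0,0,0,0,0],[-0.022,-0.08,0,0,0,0,0],[-0.033,-0.12,0,0,0,0,0],[-0.044,-0.16,-0.02,0,0,0,0],[-0.055,-0.195,-0.045,0,0,0,0],[-0.055,-0.195,-0.045,0,0,0,0],[-0.055,-0.195,-0.045,0,0,0,0]]]'
python3 - <<'E'
from dump import *
st();b=snap("side","d11"); c=snap("scene","s11"); a=snap("wrist","w11")
dump(c,292,328,184,214,1); dump(b,288,325,168,195,1)
_,m=load("w11"); p=proj(m,[.4541,-.2601,.02])[0]; print("pot pred",p)
u,v=p.astype(int); dump(a,u-60,u+70,v-50,v+50,2)
E
```

```text
clock: 13.87
eef_pos: [0.5101, -0.0638, 0.1252]
tool_rot: [0.82, 0.573, 0.001, 0.001]
ft_force: [0.5, -0.9, -1.4]
grip_width: 0.0855
clock: 14.45
eef_pos: [0.4526, -0.2595, 0.0772]
tool_rot: [0.82, 0.572, -0.001, -0.002]
ft_force: [0.2, 0.7, 0.6]
grip_width: 0.0854
t 14.45 p [ 0.4526 -0.2595  0.0772] jawyaw -20.18814476048747 w 0.0853560920714508 f [0.2    0.6865 0.6282] j [-0.5209  0.3735 -0.1469  1.0546  0.0004  1.4022]
cols 292 328 rows 184 214 step 1
184 99a776666666766777777776667777777778
185 9aabc8666666667777777777677777777777
186 bccb96666666667767777777777777777777
187 b98999666666667777777677777777777777
188 9999aa976676667777776777777777776777
189 99aaaaaa776777677777ab87777777666666
190 aaaaaaaaa7777777777abb76666666666666
191 aaaaaaaabaa7777778abba76777777777777
192 aabbbbbbbbba77778bbba977777777777777
193 abaabbabbbbba966788788b8777777777777
194 bbababbbbbb897666b865579777777777777
195 bbbbbbbbbb9666558bb75556977777777777
196 bbbabbbbba7554459bba54557ab877777777
197 bbbbbabbb8655446abba535567aa77777777
198 bbbbbbab9545554689a745565669ab877777
199 bbbbbbbb73345555676656
[... 4617 characters left out ...]

229 aaaaaaaaaaaaaaaaaaaaaaaaaaaaaaaaaaaaaaaaaaaaaaaaaaaaaaaa999999853
231 aaaaaaaaaaaaaaaaaaaaaaaaaaaaaaaaaaaaaaaaaaaaaaaaaaaaaa99999997434
233 aaaaaaaaaaaaaaaaaaaaaaaaaaaaaaaaaaaaaaaaaaaaaaaaaaaa9999999844345
235 aaaaaaaaaaaaaaaaaaaaaaaaaaaaaaaaaaaaaaaaaaaaaaaaaa999999996433459
237 aaaaaaaaaaaaaaaaaaaaaaaaaaaaaaaaaaaaaaaaaaaaaaaaa9999999744446899
239 aaaaaaaaaaaaaaaaaaaaaaaaaaaaaaaaaaaaaaaaaaaaaaaaa99999953444699aa
241 aaaaaaaaaaaaaaaaaaaaaaaaaaaaaaaaaaaaaaaaaaaaaaaa99999644447999aaa
243 aaaaaaaaaaaaaaaaaaaaaaaaaaaaaaaaaaaaaaaaaaaaaaa99998434457999aaaa
245 aaaaaaaaaaaaaaaaaaaaaaaaaaaaaaaaaaaaaaaaaaa9999998533448999aaaaaa
247 aaaaaaaaaaaaaaaaaaaaaaaaaaaaaaaaaaaaaaaaaa9999975434469999aaaaaaa
```

Both rings are on the post: its tip shows through the small ring at scene column 309, row 195. The pot shows a groove and pillar at wrist (314,199), where predicted. Grip its upper half at reported z about −0.012.

```bash

python3 -m jog '[[[0.001,0,-0.03,0,0,0,0],[0.001,0,-0.06,0,0,0,0],[0.001,0,-0.08,0,0,0,0],[0.001,0,-0.089,0,0,0,0],[0.001,0,-0.089,0,0,0,255],[0.001,0,-0.089,0,0,0,255],[0.001,0,-0.089,0,0,0,255],[0.001,0,-0.089,0,0,0,255],[0.001,0,-0.089,0,0,0,255],[0.001,0,-0.089,0,0,0,255]]]'
python3 -m jog '[[[0,0,0,0,0,0,255],[0,0,0.02,0,0,0,255],[0,0,0.06,0,0,0,255],[0,0,0.09,0,0,0,255],[0,0,0.09,0,0,0,255]]]'

```

```text
clock: 15.43
eef_pos: [0.4568, -0.259, -0.009]
tool_rot: [0.819, 0.574, 0.0, 0.001]
ft_force: [-0.7, -0.2, -0.3]
grip_width: 0.0123
clock: 15.85
eef_pos: [0.4603, -0.2611, 0.0866]
tool_rot: [0.819, 0.574, 0.003, 0.005]
ft_force: [-0.0, -0.7, 0.6]
grip_width: 0.0001
```

The fingers closed above the pot, so the tips are higher than I took them to be: the offset is about +0.032 at this width. I'll reopen, check the pot didn't move, then go lower.

```bash

python3 -m jog '[[[-0.004,0.001,-0.01,0,0,0,0],[-0.004,0.001,-0.01,0,0,0,0],[-0.004,0.001,-0.01,0,0,0,0],[-0.004,0.001,-0.01,0,0,0,0],[-0.004,0.001,-0.01,0,0,0,0],[-0.004,0.001,-0.01,0,0,0,0]]]'
python3 - <<'E'
from dump import *
st(); a=snap("wrist","w12");b=snap("side","d12")
_,m=load("w12"); p=proj(m,[.4541,-.2601,.02])[0]; print("pot pred",p)
u,v=p.astype(int); dump(a,u-45,u+45,v-39,v+36,3); print(proj(load("d12")[1],[.4541,-.2601,.02]));dump(b,335,375,245,280,2)
E
```

```text
clock: 16.35
eef_pos: [0.4521, -0.2576, 0.0697]
tool_rot: [0.819, 0.574, -0.0, -0.0]
ft_force: [0.2, -0.7, -0.1]
grip_width: 0.0725
t 16.35 p [ 0.4521 -0.2576  0.0697] jawyaw -19.93907188163927 w 0.07253075002519281 f [ 0.1922 -0.7266 -0.0785] j [-0.5179  0.3754 -0.1659  1.0298  0.      1.4009]
pot pred [318.0135 203.1108]
cols 273 363 rows 164 239 step 3
164 bbbaabaabbbbbbbbbbbbabbbaaaaba
167 bbbbabbaabbbbbba8aa88878aaaaaa
170 bbbbbbbbaaa987545667777778aaa7
173 bbbbbbbbaa74444444457777777aa8
176 bbbbabbba5445556554446777778a7
179 bbbbbbba5456666666664477777787
182 bbbbaba65665566666666547777777
185 bbbbab956655666666656655777777
188 bbbbaa766555654445554564777777
191 bbbbab665555544444444465777778
194 bbbbba65555545666444444667777a
197 bbbbb9655555666666444456577777
200 bbbbb764555566556664444657777a
203 bbbbb864554666445664465567778a
206 bbbbb96445456644666556466777aa
209 bbbbaa6445546666666665466779aa
212 bbbbaa65444556666666645679aaaa
215 abbbbb9644444456666544668aaaaa
218 aaabbaa6544444444544456aaaaaaa
221 aaabaaaa664444444444669aaaaaaa
224 aaaabbbba7654444445669aaaaaaaa
227 aaaabababa9766666668aaaaaaaaaa
230 aaabbbbaabaaa9888aaaaaaaaaaaaa
233 aabbaaababaaaaaaaaaaaaaaaaaaaa
236 abaaaaaaabaaaaaaaaaaaaaaaaaaaa
[[353.9909 259.8468]]
cols 335 375 rows 245 280 step 2
245 dddccdcccccccccccccd
247 dddcddcdccccccccccde
249 ddddddcccdcccccccded
251 dddddddddddcccccdedb
253 ddddddcccccccccddcba
255 dddddc9776789bccc999
257 ddddc855666667acb999
259 dddca656777766789999
261 dddc9656777766679999
263 dddc97666776567899ab
265 dddc8677666666679acd
267 cddc96666777665799bd
269 dddca6666666555889cc
271 ddcdc8666665558aaccc
273 dddddca8766669bccccc
275 dddcdddcbbabccdccccc
277 ddccdddddddddccccccc
279 ddbccdcdddddcccccccc
```

```bash

python3 -m jog '[[[0.002,-0.002,-0.03,0,0,0,0],[0.002,-0.002,-0.06,0,0,0,0],[0.002,-0.002,-0.08,0,0,0,0],[0.002,-0.002,-0.09,0,0,0,0],[0.002,-0.002,-0.09,0,0,0,255],[0.002,-0.002,-0.09,0,0,0,255],[0.002,-0.002,-0.09,0,0,0,255],[0.002,-0.002,-0.09,0,0,0,255],[0.002,-0.002,-0.09,0,0,0,255],[0.002,-0.002,-0.09,0,0,0,255]]]'

```

```text
clock: 17.28
eef_pos: [0.4555, -0.2604, -0.0179]
tool_rot: [0.819, 0.574, 0.001, 0.002]
ft_force: [-1.4, 1.3, 6.2]
grip_width: 0.0426
```

```bash

python3 -m jog '[[[0,0,0,0,0,0,255],[0,0,0,0,0,0,255]]]'
python3 - <<'E'
from dump import *
b=snap("side","d13");c=snap("scene","s13");dump(b,325,385,225,285,2)
print(proj(load("s13")[1],[.4545,-.26,.02]));dump(c,380,430,150,200,1)
E
```

```text
clock: 17.45
eef_pos: [0.4555, -0.2604, -0.0179]
tool_rot: [0.819, 0.574, 0.001, 0.002]
ft_force: [-1.5, 0.1, 6.5]
grip_width: 0.0427
cols 325 385 rows 225 285 step 2
225 655556aa53434443333333336a9434
227 644458cc94344433333333359a7333
229 844458cc9434443333333335ba4333
231 a4446bcc7444433333333335a93333
233 b5448cdb5444443345543334763333
235 c8446cdb54444458abba5333433333
237 ca445aca444445accccb7333333334
239 db5448b7344447cccccc9333333335
241 dc84446444435acccccca433333337
243 ddb544444444accccccb6333356347
245 ddc844444446cccccccb43445ba47a
247 ddcb54444449cccccccb44659b67bc
249 ccdc8674444accccccca44768a9bca
251 cdddccb5446accccccca34767accb8
253 ccdcddb5468accbbbcc935869ccb98
255 dddddcb546877655679735869a9888
257 cdcddcb54686555554543586888888
259 cccccdc64796555555444687888888
261 ccccccc94785555555445698888888
263 cccccccc8886545665556888888888
265 dddcccccca86666655666898899aaa
267 dddddccccb56666666656889abcccc
269 dddddddccc7666665555689bcccccc
271 dddddddccca76665555689bccccccc
273 ddddddddcccb9766568acccccccccc
275 ddddddddcccdccbbabcccccccccccb
277 dddddddcccccddccccc
[... 2221 characters left out ...]
bbbbbbbbbbbbbbbbbbbbbbbbbbbbbbabaaaaabaa
188 bbbbbbbbbbbbbbbbbbbbbbbbbbbbbbbbbbbbbbbaaaaaaaaaaa
189 bbbbbbbbbbbbbbbbbbbbbbbbbbbbbbbbbbbbbbabaaaaaaaaaa
190 bbbbbbbbbbbbbbbbbbbbbbbbbbbbbbbbbbbbbbbaaaaaaaaaaa
191 bbbbbbbbbbbbbbbbbbbbbbbbbbbbbbbbabbbaabaaaaaaaaaaa
192 bbbbbbbbbbbbbbbbbbbbbbbbbbbbbbbbbabbaabaaa87666899
193 bbbbbbbbbbbbbbbbbbbbbbbbbbbbbbbbbbaaaa876533222469
194 bbbbbbbbbbbbbbbbbbbbbbbbbbbbbbbbaabaaa632135795235
195 bbbbbbbbbbbbbbbbbbbbbbbbbbbbbbbbabaaaa869999999732
196 bbbbbbbbbbbbbbbbbbbbbbbbbbbbaaabbaaaaaaaaaa9999984
197 bbbbbbbbbbbbbbbbbbbbbbbbbbaaaaaaaaaaaaaa9999999998
198 bbbbbbbbbbbbbbbbbbbaaabbbabaaaaaaaaaaaa99999999999
199 bbbbbbbbbbbbbbbbbbbbbbaabbaaaaaaaaaaa9999999999999
```

The pot is held between the pads. Lift and carry over the well at (0.563,−0.019), then check the columns.

```bash

python3 -m jog '[[[0,0,0.03,0,0,0,255],[0,0,0.065,0,0,0,255],[0,0,0.09,0,0,0,255],[0.015,0.035,0.09,0,0,0,255],[0.031,0.07,0.09,0,0,0,255],[0.046,0.105,0.09,0,0,0,255],[0.062,0.14,0.09,0,0,0,255],[0.077,0.175,0.09,0,0,0,255],[0.093,0.21,0.09,0,0,0,255],[0.107,0.242,0.09,0,0,0,255]]]'
python3 -m jog '[[[0,0,0,0,0,0,255],[0,0,0,0,0,0,255],[0,0,0,0,0,0,255]]]'
python3 - <<'E'
from dump import *
st();b=snap("side","d14");c=snap("scene","s14");a=snap("wrist","w14")
for z in (.02,.09):print(proj(load("s14")[1],[.563,-.019,z]),proj(load("d14")[1],[.563,-.019,z]))
dump(c,305,350,150,205,1);dump(b,300,355,155,212,1)
E
```

```text
clock: 18.38
eef_pos: [0.5623, -0.0154, 0.0711]
tool_rot: [0.819, 0.574, 0.001, 0.001]
ft_force: [0.2, -0.7, -0.3]
grip_width: 0.0425
clock: 18.63
eef_pos: [0.5609, -0.0177, 0.0703]
tool_rot: [0.819, 0.574, -0.0, 0.0]
ft_force: [0.0, -0.6, -0.8]
grip_width: 0.0425
t 18.6333 p [ 0.5609 -0.0177  0.0703] jawyaw -19.904728154248048 w 0.04253789897575655 f [ 0.029  -0.5601 -0.8477] j [-0.0311  0.4474 -0.0509  1.0723 -0.0005  1.8871]
[[322.717  195.4042]] [[326.7848 198.401 ]]
[[322.7972 171.0308]] [[327.6262 174.0027]]
cols 305 350 rows 150 205 step 1
150 11111332264311112362111a52111183111399a8999aa
151 1111111187521111116211184111125211148999aaaaa
152 42111248974211111154111841111222112799aaaaaaa
153 887588899741111111762114211121212128aaaaaaaaa
154 788888988a51111111652111111111123219aaaaaaaaa
155 988888889741111111552111111111112249aaaaaaaaa
156 99999999984111111159411111111111352459aaaaaaa
157 aaaaaaaaa8411111117841111111157999841459aaaaa
158 aaaaaaaaa842111111875421111139aaaa998414559aa
159 aaaaaaaaa84111111187553111114aaaaaaa999842455
160 aaaaaaaaa84111111187553112114aaaaaaaaa99988
[... 4955 characters left out ...]
bcccbbcccccdddddddddcccbccdddddddddccbbc
201 66666666777889abccccccdddddddddddcccbbccddddddddcccbbbb
202 66666666667789abbbbcccccddddddddccccccdddddddddccbbbbcc
203 66666666667899abbbbbbccccccddddccbbcdddddddddccbabbcddd
204 77666666666799aaaabbbbbbcccccccccccddddddddccbbabccdddd
205 777766666667899aaaabbbbbbbbcbbbccddddddddccbbaabcdddddd
206 777777666666789999aaabbbbbbbbbbccddddddccbbaabccddddddd
207 77777777666778999999aaabbbbbbabbcccddccbaaabbcddddddddd
208 7777777777788999999999aaaabbbabbbcccccbbaabcddddddddddd
209 77777788899aaa9999999999aaaaaaabbbbbccbbbccdddddddddddd
210 7778899aabbbcbbaa998999999aaaaabbbbbbbbbccddddddddddddd
211 9999abbbcccccccbba99999999999aaaaaabbbbbccccddddddddddd
```

The pot is within about 2.5 mm of the well centre in both views. Small correction and lower.

```bash

python3 -m jog '[[[0.001,-0.001,-0.015,0,0,0,255],[0.001,-0.001,-0.03,0,0,0,255],[0.001,-0.001,-0.045,0,0,0,255],[0.001,-0.001,-0.057,0,0,0,255],[0.001,-0.001,-0.063,0,0,0,255],[0.001,-0.001,-0.066,0,0,0,255],[0.001,-0.001,-0.066,0,0,0,255]]]'
```

```text
clock: 19.37
eef_pos: [0.5614, -0.0193, 0.0035]
tool_rot: [0.819, 0.573, -0.0, -0.0]
ft_force: [-0.7, 0.6, -0.3]
grip_width: 0.0423
```

```bash

python3 -m jog '[[[0,0,0,0,0,0,0],[0,0,0,0,0,0,0],[0,0,0,0,0,0,0],[0,0,0,0,0,0,0],[0,0,0.03,0,0,0,0],[0,0,0.07,0,0,0,0],[0,0,0.11,0,0,0,0],[0.006,0.035,0.13,0,0,7,0],[0.012,0.07,0.13,0,0,14,0],[0.018,0.105,0.13,0,0,21,0]]]'
python3 -m jog '[[[0.006,0.035,0,0,0,7,0],[0.012,0.07,0,0,0,14,0],[0.018,0.105,0,0,0,21,0],[0.022,0.13,0,0,0,28,0],[0.022,0.13,0,0,0,35,0],[0.022,0.13,0,0,0,41,0],[0.022,0.13,0,0,0,41,0],[0.022,0.13,0,0,0,41,0]]]'
python3 - <<'E'
from dump import *
st();b=snap("side","d15");c=snap("scene","s15");a=snap("wrist","w15")
for z in (.0,.05):print(proj(load("w15")[1],[.614,.2815,z]),proj(load("s15")[1],[.614,.2815,z]),proj(load("d15")[1],[.614,.2815,z]))
dump(b,300,350,180,212,1)
_,m=load("w1")
for u in [(540,327),(735,262)]: print(at(m,np.array(u)*.8,.08),at(m,np.array(u)*.8,0))
h=lambda im,x0,x1,y0,y1,w,hh:cv2.resize(im[y0:y1,x0:x1],(w,hh),interpolation=2)
cv2.imwrite("pics/w15v.png",np.vstack([np.hstack([h(c,180,300,200,270,400,233),h(b,280,400,140,210,400,233)]),h(a,0,640,0,293,800,366)]))
E
```

```text
clock: 20.2
eef_pos: [0.5822, 0.0873, 0.1375]
tool_rot: [0.699, 0.715, 0.003, 0.002]
ft_force: [0.7, -0.2, -1.3]
grip_width: 0.0855
clock: 20.87
eef_pos: [0.6019, 0.2167, 0.1341]
tool_rot: [0.407, 0.913, 0.0, 0.0]
ft_force: [-0.6, 0.6, -0.5]
grip_width: 0.0854
t 20.8667 p [0.6019 0.2167 0.1341] jawyaw 41.933060526206994 w 0.08542513539478531 f [-0.5613  0.5773 -0.4971] j [ 0.3456  0.5528  0.2968  1.3147 -0.      1.1845]
[[366.7771 133.6951]] [[218.9015 246.3549]] [[284.9912 163.5046]]
[[376.4946 141.8566]] [[216.3401 227.2923]] [[284.6829 149.1528]]
cols 300 350 rows 180 212 step 1
180 44455666555556778888888888888888888888888888888888
181 44445555544445667888888888888888888888888888888888
182 44444555444445667788888888888888888888888888888888
183 44444555544456677788888888888888888888888888888888
184 44445666555566766778888888888888888888888888888888
185 445567776677766567889a9888888888888888888888888888
186 44556777777666556789bcba98888888888888888888888888
187 44456666666555546789bccba9988888888888888888888888
188 54455555555555556899abba99877788888888888888888888
189 655555555555
[... 640 characters left out ...]
ddd
201 899999aaaaabbbbccccbbbbbaa99aaaaabbbbbccddddddddcc
202 899999999aaabbbbbbbbcccccccccccccccbccdddddddddccb
203 99999999999aaabbbbbbbbccccccdddccbbccdddddddcccbab
204 aa999998899999aaaabbbbbbccccccccccccdddddddccbaabb
205 aaaa999888899999aaaabbbbbbbbbbbcccdddddddccbbaabcd
206 aaaaaa999889989999aaabbbbbbbbbbccdddddcccbbaabccdd
207 aaaaaaaa999999999999aaabbbbbbabbcccddccbaaabbcdddd
208 baaaabbbaaaa9998899999aaaabbaabbbbccccbaaabcdddddd
209 bbabbbbbbbbbba9999999999aaaaaaabbbbbcbbbbccddddddd
210 bbbbbbbbcccccbba9998999999aaaaabbbbbbbbbcccddddddd
211 bbbbbccccccccccbba99999999999aaaaaabbbbbbccccddddd
[0.6503 0.1695 0.08  ] [0.708  0.1941 0.    ]
[0.6527 0.5612 0.08  ] [0.7108 0.6561 0.    ]
```

View pics/w15v.png

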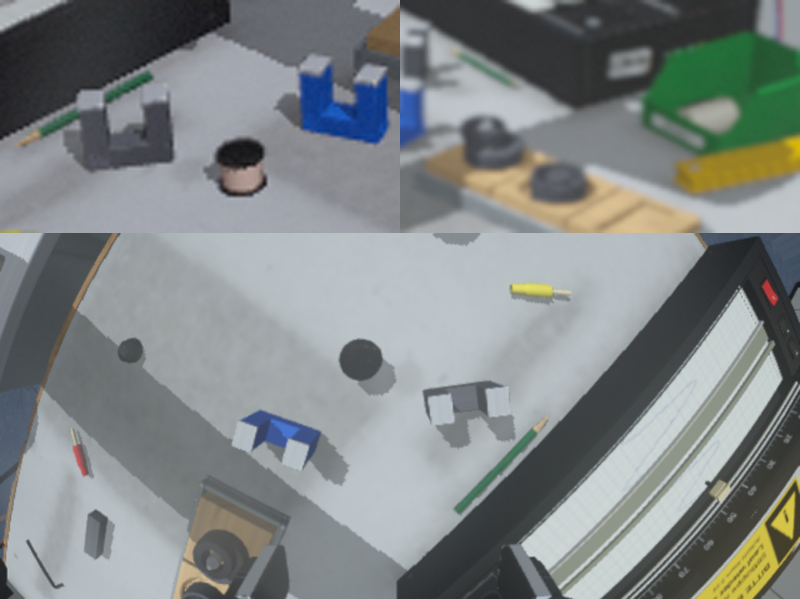

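The rings are stacked and the pot sits in the well (side crop). The U-core's leg ends are at full-image wrist (352,140) and (398,135), scene (208,230) and (227,228.5). Triangulating:

```bash
python3 - <<'E'
from h import *
_,s=load("s15");_,m=load("w15")
A=tri([(m,(352,140)),(s,(227.1,228.5))]);B=tri([(m,(398.4,135.2)),(s,(207.6,230))])
print(A,B,(A+B)/2,np.linalg.norm(A-B),np.degrees(np.arctan2(*(B-A)[[1,0]])))
a,b=at(m,(352,140),.05),at(m,(398.4,135.2),.05);print(a,b,(a+b)/2,np.linalg.norm(a-b),np.degrees(np.arctan2(*(b-a)[[1,0]])))
E
```

```text
[0.5975 0.2674 0.0466] [0.624  0.2984 0.0476] [0.6108 0.2829 0.0471] 0.040799543962155835 49.42654391676411
[0.5975 0.2683 0.05  ] [0.624  0.2989 0.05  ] [0.6107 0.2836 0.05  ] 0.040371118224164955 49.102995002548276
```

U-core centre (0.611,0.283), yaw 49°, leg spacing 40 mm as described. Rotate, descend and grip the upper half.

```bash

python3 -m jog '[[[0.004,0.033,0,0,0,7,0],[0.009,0.067,0,0,0,7.2,0],[0.009,0.067,-0.02,0,0,7.2,0],[0.009,0.067,-0.05,0,0,7.2,0],[0.009,0.067,-0.08,0,0,7.2,0],[0.009,0.067,-0.105,0,0,7.2,0],[0.009,0.067,-0.125,0,0,7.2,0],[0.009,0.067,-0.135,0,0,7.2,0],[0.009,0.067,-0.135,0,0,7.2,0]]]'
python3 -m jog '[[[0,0,0,0,0,0,255],[0,0,0,0,0,0,255],[0,0,0,0,0,0,255],[0,0,0,0,0,0,255],[0,0,0,0,0,0,255]]]'

```

```text
clock: 21.77
eef_pos: [0.6089, 0.2819, -0.0042]
tool_rot: [0.349, 0.937, -0.002, -0.002]
ft_force: [-0.1, 0.4, 1.0]
grip_width: 0.0855
clock: 22.18
eef_pos: [0.613, 0.2842, 0.0018]
tool_rot: [0.348, 0.937, 0.002, 0.002]
ft_force: [0.4, 0.8, 6.2]
grip_width: 0.0544
```

```bash

python3 -m jog '[[[0,0,0,0,0,0,255],[0,0,0.03,0,0,0,255],[0,0,0.07,0,0,0,255],[0,0,0.11,0,0,0,255],[0,0,0.13,0,0,0,255],[-0.003,-0.038,0.13,0,0,-7,255],[-0.006,-0.076,0.13,0,0,-14,255],[-0.009,-0.114,0.13,0,0,-21,255],[-0.012,-0.152,0.13,0,0,-28,255],[-0.015,-0.19,0.13,0,0,-35,255]]]'
python3 -m jog '[[[-0.003,-0.038,0,0,0,-0.8,255],[-0.006,-0.076,0,0,0,-0.8,255],[-0.009,-0.114,0,0,0,-0.8,255],[-0.012,-0.152,0,0,0,-0.8,255],[-0.016,-0.185,-0.01,0,0,-0.8,255],[-0.016,-0.185,-0.03,0,0,-0.8,255],[-0.016,-0.185,-0.03,0,0,-0.8,255],[-0.016,-0.185,-0.03,0,0,-0.8,255]]]'
python3 - <<'E'
from dump import *
st();b=snap("side","d16");c=snap("scene","s16");a=snap("wrist","w16")
for z in (.02,.09,.14):print(proj(load("s16")[1],[.5807,-.0923,z]),proj(load("d16")[1],[.5807,-.0923,z]),proj(load("w16")[1],[.5807,-.0923,z]))
dump(c,312,365,125,192,1);dump(b,320,385,145,225,1)
E
```

```text
clock: 23.02
eef_pos: [0.5953, 0.092, 0.1291]
tool_rot: [0.616, 0.788, 0.0, 0.0]
ft_force: [0.1, -0.9, -2.3]
grip_width: 0.0542
clock: 23.68
eef_pos: [0.5785, -0.0915, 0.0979]
tool_rot: [0.62, 0.785, -0.001, -0.002]
ft_force: [0.0, 1.1, -1.6]
grip_width: 0.054
t 23.6833 p [ 0.5785 -0.0915  0.0979] jawyaw 13.412819222019202 w 0.053991872475185575 f [ 0.0432  1.0575 -1.5697] j [-0.1572  0.4722  0.0669  1.1691  0.0005  1.1795]
[[334.6575 183.5715]] [[349.8257 208.1976]] [[314.1945 190.9091]]
[[335.0768 160.1193]] [[351.5103 182.9779]] [[314.3844 225.1437]]
[[335.3914 142.5248]] [[352.7873 163.86  ]] [[314.615  266.7159]]
cols 312 365 rows 125 192 step 1
125 98311121111211112796213568999411111111188311111178888
126 99411111111111115687574479999831111111133211111188888
127 99888311111111114599998889999973112111111111111188888
128 99999731121111114699999998999973111111121121111188888
129 99999622221111127899999988999983112112111211111788888
130 98999621111111118999999899999973112111121111111888888
131 a9999843112631119999999999699983111111111111107888888
132 a9999988833531119999999996789a8
[... 8377 characters left out ...]

215 cccccbaa999999999aaaaaabbbbbbcccccba998888998877777789abbcccccba9
216 cccccccbaa9999999999aaaaabbbbbbbbba998899998777777789abccccccccba
217 cccccccccbbaa999999999aaaaabbbbbba998999988777777789abccccccccccb
218 ccccccccccccbaa9999999999aaaaabbba99999987777777789abcccccccccccc
219 ccccccccccccccbaa9999999999aaaaabaa999887777777789abbbccccccccccc
220 ccccccccccccccccbaa9999999999aaaaaaa9877777778889aabbbbbccccccccc
221 ccccccccccccccccccbbaa9999999999aaa98777777789aaaabbbbbbbbccccccc
222 ccccccccccccccccccccbbaa999999999987777777789aaabbbbbbbbbbbbccccc
223 cccccccccccccccccccccccbaa99999998877777889aabbbbbbbbbbbbbbbbcccc
224 cccccccccccccccccccccccccbaa9999988777899aabbbbbbbbbbbbbbbbbbbccc
```

```bash
python3 - <<'E'
from h import *
_,s=load("s16");_,d=load("d16")
r=np.radians(13.4);ex=np.array([np.cos(r),np.sin(r),0]);ey=np.array([-ex[1],ex[0],0])
c=np.array([.5807,-.0923,.096])
for a,b in [(1,1),(1,-1),(-1,-1),(-1,1)]:
    P=c+a*.028*ex+b*.010*ey
    print(a,b,"scene",proj(s,P)[0],"side",proj(d,P)[0])
for a,b in [(1,1),(1,-1),(-1,-1),(-1,1)]:
    P=np.array([.5807,-.0923,.027])+a*.032*ex+b*.015*ey
    print("slot",a,b,"scene",proj(s,P)[0],"side",proj(d,P)[0])
E
```

```text
1 1 scene [323.974  157.5242] side [355.2616 176.0164]
1 -1 scene [327.1922 154.8556] side [361.857  178.4034]
-1 -1 scene [346.3037 158.5705] side [347.8596 185.7128]
-1 1 scene [343.2928 161.3404] side [341.17  183.132]
slot 1 1 scene [321.7513 181.1737] side [352.8889 199.3767]
slot 1 -1 scene [326.4697 176.8327] side [362.416  203.2656]
slot -1 -1 scene [347.6481 181.3971] side [346.8979 212.5483]
slot -1 1 scene [343.2654 185.9212] side [337.2228 208.3069]
```

The U outline matches the slot prediction within about 1 px (2 mm). Correct and lower.

```bash

python3 -m jog '[[[0.002,-0.001,-0.02,0,0,0,255],[0.002,-0.001,-0.04,0,0,0,255],[0.002,-0.001,-0.055,0,0,0,255],[0.002,-0.001,-0.065,0,0,0,255],[0.002,-0.001,-0.071,0,0,0,255],[0.002,-0.001,-0.075,0,0,0,255],[0.002,-0.001,-0.075,0,0,0,255]]]'
python3 - <<'E'
from dump import *
st();b=snap("side","d17");c=snap("scene","s17");_,s=load("s17");_,d=load("d17")
r=np.radians(13.4);ex=np.array([np.cos(r),np.sin(r),0]);ey=np.array([-ex[1],ex[0],0])
for z in(.023,.073):
  for a,b_ in [(1,1),(1,-1),(-1,-1),(-1,1)]:
    P=np.array([.5807,-.0923,z])+a*.028*ex+b_*.010*ey
    print(z,a,b_,"scene",proj(s,P)[0],"side",proj(d,P)[0])
dump(c,315,355,155,192,1);dump(b,330,372,180,216,1)
E
```

```text
clock: 24.42
eef_pos: [0.5822, -0.0921, 0.0238]
tool_rot: [0.619, 0.785, -0.0, -0.0]
ft_force: [-0.2, 0.0, -1.2]
grip_width: 0.0543
t 24.4167 p [ 0.5822 -0.0921  0.0238] jawyaw 13.506955925427402 w 0.054286649744779966 f [-0.151   0.0099 -1.2441] j [-0.1569  0.5438 -0.0244  1.0027  0.      1.1782]
0.023 1 1 scene [323.8605 182.0333] side [353.4182 201.9273]
0.023 1 -1 scene [326.9877 179.1194] side [359.7624 204.5452]
0.023 -1 -1 scene [345.5367 183.1557] side [346.1852 212.6544]
0.023 -1 1 scene [342.6046 186.1766] side [339.755  209.8303]
0.073 1 1 scene [323.9375 165.4034] side [354.6668 184.3764]
0.073 1 -1 scene [327.1265 162.6538] side [361.181  186.8404]
0.073 -1 -1 scene [346.0571 166.4749] side [347.3187 194.4165]
0.073 -1 1 scene [343.0715 169.3277] side [340.713  191.7544]
cols 315 355 rows 155 192 step 1
155 9999621111136999999962259aa4221221222222
156 9aaa9421111159aaaa9988414556322221122222
157 aaaaa52642105aaaaaaaa9998412222222122222
158 aaaaa53642116aaaaaaaaaaa9994222221122222
159 aaaaa53552116aaaaaaaaaaaaaa9632221122226
160 aaaaa53752216aaaaaaaaaaaaaaa732221134259
16
[... 2417 characters left out ...]
aaabbbbbcccb85555555555555555579abbbcccccb
202 ccccccccddcb75555555455555554578aabbcccccc
203 dccbbcddddcb7565555555555544456889aabbbccc
204 cccccdddddcb7666555555555544567889999aabbc
205 bcccddddddca7666655555544455678899a9999aaa
206 bccddddddcb9766665555554556788889999899999
207 bbcccddccba8666665555445567888888888888887
208 bbbbccccba97667666555556788888888888888877
209 abbbbbccbba8766666555789aaaaa9988888888877
210 abbbbbbbbbba987666578abbbcccbaa98888887777
211 aaaaabbbbbbbba987779bccccccccba98888877777
212 9aaaaabbbbbbbbbaa9abcdddddcccb998888777777
213 999aaaaabbbbbbbbbbccdddddccba9888887777777
214 99999aaaabbbbbbbbccccdddccba98889998777777
215 9999999aaaaaaabbbbbcccccba9988889988777777
```

```bash

python3 -m jog '[[[0,0,-0.003,0,0,0,255],[0,0,-0.003,0,0,0,255],[0,0,-0.003,0,0,0,0],[0,0,-0.003,0,0,0,0],[0,0,-0.003,0,0,0,0],[0,0,-0.003,0,0,0,0],[0,0,-0.003,0,0,0,0],[0,0,0.03,0,0,0,0],[0,0,0.07,0,0,0,0],[0,0,0.1,0,0,0,0]]]'
python3 -m jog '[[[-0.04,0.003,0,0,0,0,0],[-0.08,0.007,0,0,0,0,0],[-0.12,0.012,0,0,0,0,0],[-0.16,0.017,-0.02,0,0,0,0],[-0.166,0.018,-0.045,0,0,0,0],[-0.166,0.018,-0.045,0,0,0,0],[-0.166,0.018,-0.045,0,0,0,0]]]'
python3 - <<'E'
from dump import *
st();b=snap("side","d18");c=snap("scene","s18");a=snap("wrist","w18");_,m=load("w18")
p=proj(m,[.4165,-.075,.016])[0];print(p);u,v=p.astype(int)
dump(a,u-50,u+50,v-45,v+45,2)
dump(c,315,355,158,190,1);dump(b,330,372,180,216,1)
E
```

```text
clock: 25.35
eef_pos: [0.5821, -0.0926, 0.1259]
tool_rot: [0.619, 0.785, 0.0, 0.0]
ft_force: [2.5, 0.1, 0.6]
grip_width: 0.0854
clock: 25.93
eef_pos: [0.4152, -0.0745, 0.0788]
tool_rot: [0.619, 0.785, -0.0, -0.001]
ft_force: [0.2, -0.2, 0.6]
grip_width: 0.0852
t 25.9333 p [ 0.4152 -0.0745  0.0788] jawyaw 13.456118291594393 w 0.0851820742473633 f [ 0.1817 -0.1991  0.5694] j [-0.1774  0.1894 -0.401   0.9817  0.      1.1585]
[311.343  194.0593]
cols 261 361 rows 149 239 step 2
149 abbbbbbbbbbbbbbbbbbbbbbbbbbbbbbbbbbbbbbbbbbbbbbbbb
151 aabbbbbbbbbbbbbbbbbbbbbbbbbbbbbbbbbbbbbbbbbbbbbbbb
153 aaabbbbbbbbbbbbbbbbbaaaaaaaaaaabbbbbbbbbbbbbbbbbbb
155 aaaabbbbbbbbbbbbbbba655555555557bbbbbbbbbbbbbbbbbb
157 aaaabbbbbbbbbbbbbbb955555555555699abbbbbbbbbbbbbbb
159 aaaaabbbbbbbbbbbbbb976777766667688888abbbbbbbbbbbb
161 aaaaabbbbbbbbbbbbbb9777777777776888888bbbbbbbbbbbb
163 aaaabbbbbbbbbbbbbbb9777777777776888889bbbbbbbbbbbb
165 aaaabbbbbbbbbbbbbbb877777777777688888abbbbbbbbbbbb
167 aaabbbbbbbbbbbbbbbb877777777777688888abbbbbbbbbbbb
169 aaabbbbbbbbbbbbbbbb877777777777688888abbbbbbbbbbbb
171 aabbbbbbbbbb
[... 4351 characters left out ...]
777788999998644444455555444455678888888888
202 988889999998644444455555555555678888888888
203 a99999999998644444455555555555678888888888
204 a99999999998644444555555555555688999988888
205 aa9999999998644444555555554556788999999888
206 ba9999999998644444555555545678888889999988
207 aa9999999997544444555554556788888888888887
208 aa9889999987544444555555678888888888888877
209 a98888899987544444555567889988888888888877
210 988888888887654444556678999998888888887777
211 877778888888776555567889999998888888877777
212 887777788888887766778999999988888888777777
213 998877777888888888889999999888888877777777
214 999887777778888888889999999888888777777777
215 999987667777778888888899999888877777777777
```

The U-core stands in the socket. The bar below is 64 × 23.5 px, ratio 2.72, so it is the 56 mm yoke, and it lies square to the jaws. Grip across its width.

```bash

python3 -m jog '[[[0,0,-0.03,0,0,0,0],[0,0,-0.06,0,0,0,0],[0,0,-0.085,0,0,0,0],[0,0,-0.1,0,0,0,0],[0,0,-0.1,0,0,0,255],[0,0,-0.1,0,0,0,255],[0,0,-0.1,0,0,0,255],[0,0,-0.1,0,0,0,255],[0,0,-0.1,0,0,0,255],[0,0,-0.1,0,0,0,255]]]'
python3 -m jog '[[[0,0,0,0,0,0,255],[0,0,0,0,0,0,255],[0,0,0,0,0,0,255]]]'

```

```text
clock: 26.92
eef_pos: [0.4174, -0.0749, -0.0196]
tool_rot: [0.619, 0.785, 0.001, 0.001]
ft_force: [0.0, -0.6, 4.3]
grip_width: 0.0175
clock: 27.17
eef_pos: [0.4174, -0.0749, -0.0196]
tool_rot: [0.619, 0.785, 0.001, 0.001]
ft_force: [-0.5, 0.6, 5.6]
grip_width: 0.0178
```

```bash

python3 -m jog '[[[0,0,0.03,0,0,0,255],[0,0,0.07,0,0,0,255],[0,0,0.11,0,0,0,255],[0.012,-0.001,0.12,0,0,7,255],[0.025,-0.002,0.12,0,0,14,255],[0.037,-0.004,0.12,0,0,21,255],[0.05,-0.005,0.12,0,0,28,255],[0.062,-0.006,0.12,0,0,35,255],[0.075,-0.008,0.12,0,0,42,255],[0.087,-0.009,0.12,0,0,49,255]]]'
python3 -m jog '[[[0.012,-0.001,0,0,0,7,255],[0.025,-0.002,0,0,0,14,255],[0.037,-0.004,0,0,0,21,255],[0.05,-0.005,0,0,0,28,255],[0.062,-0.006,0,0,0,35,255],[0.077,-0.008,0,0,0,41,255],[0.077,-0.008,0,0,0,41,255],[0.077,-0.008,0,0,0,41,255],[0.077,-0.008,0,0,0,41,255]]]'
python3 - <<'E'
from dump import *
st();b=snap("side","d19");c=snap("scene","s19");a=snap("wrist","w19")
_,s=load("s19");_,d=load("d19");_,m=load("w19");p=bot.get_obs()["eef_pos"]
r=np.radians(13.5);ex=np.array([np.cos(r),np.sin(r),0]);ey=np.array([-ex[1],ex[0],0])
for n,c0,x0,z in [("leg+",[.5807,-.0923],.02,.07),("leg-",[.5807,-.0923],-.02,.07),("bar+",p[:2],.028,p[2]+.0196),("bar-",p[:2],-.028,p[2]+.0196)]:
  for y0 in (.01,-.01):
    P=np.r_[c0,z]+x0*ex+y0*ey; print(n,y0,"scene",proj(s,P)[0],"side",proj(d,P)[0],"wrist",proj(m,P)[0],proj(m,P+[0,0,.016])[0])
print("scene bar");dump(c,310,365,135,175,1);print("side");dump(b,325,385,160,200,1);print("wrist");dump(a,250,400,190,330,3)
E
```

```text
clock: 28.0
eef_pos: [0.5038, -0.0837, 0.0996]
tool_rot: [0.235, 0.972, 0.0, 0.001]
ft_force: [-0.8, -0.0, -0.4]
grip_width: 0.0179
clock: 28.75
eef_pos: [0.5791, -0.0915, 0.0989]
tool_rot: [-0.116, 0.993, 0.0, -0.0]
ft_force: [0.4, 0.4, -0.8]
grip_width: 0.0179
t 28.75 p [ 0.5791 -0.0915  0.0989] jawyaw 103.36244421578208 w 0.017892930163246452 f [ 0.38    0.4215 -0.8036] j [-0.1566  0.4705  0.067   1.1682 -0.     -0.3898]
leg+ 0.01 scene [326.621  166.9802] side [352.6517 186.4739] wrist [326.4342 238.8655] [327.2619 249.5452]
leg+ -0.01 scene [329.7666 164.2034] side [359.177  188.9699] wrist [299.011  238.8937] [297.9657 249.5696]
leg- 0.01 scene [340.2816 169.7831] side [342.7217 191.7755] wrist [327.161  186.5204] [328.1545 194.1525]
leg- -0.01 scene [343.2817 166.9326] side [349.3132 194.4133] wrist [297.8622 186.5718] [296.5909 194.2043]
bar+ 0.01 scene [324.2631 149.8478] side [355.1489 167.6043] wrist [330.9666 285.4237] [332.2721 301.9283]
bar+ -0.01 scene [327.4994 147.2538] side [361.8272 169.9078] wrist [297.6375 285.4691] [296.3279 301.9747]
bar- 0.01 scene [343.8124 1
[... 7192 characters left out ...]
2222213333333333332222222222222222222222
295 33333322222222224333333333332222222222222222222222
298 33333322222222237777766667882222222222222222222233
301 33333322222222237777766666882222222222222222222223
304 33333222222222247777666668883222211222222222222232
307 33333222222222247777666777783222121211222222222222
310 33333222222222257667666778884221112221122222222232
313 33322222222222256666656778885221111111122222222233
316 22222222222223566666666788887621122111212222222222
319 22222222222223666666677788888831111111112122222222
322 22222222222225666665677888888851111111111112222222
325 22222222222225666666678888887841111111221111122222
328 22222222222224666656778888888821111112221111122222
```

Bar and legs agree within about 3 mm. I'll lower to just above the legs and compare the ends directly.

```bash

python3 -m jog '[[[0.002,-0.001,-0.012,0,0,0,255],[0.002,-0.001,-0.024,0,0,0,255],[0.002,-0.001,-0.034,0,0,0,255],[0.002,-0.001,-0.042,0,0,0,255],[0.002,-0.001,-0.042,0,0,0,255],[0.002,-0.001,-0.042,0,0,0,255]]]'
python3 - <<'E'
from dump import *
st();b=snap("side","d20");c=snap("scene","s20");a=snap("wrist","w20")
h=lambda im,x0,x1,y0,y1,w,hh:cv2.resize(im[y0:y1,x0:x1],(w,hh),interpolation=2)
cv2.imwrite("pics/w20v.png",np.hstack([h(c,312,360,145,193,400,400),h(b,327,375,168,216,400,400)]))
E
```

```text
clock: 29.4
eef_pos: [0.5813, -0.0925, 0.056]
tool_rot: [-0.117, 0.993, 0.0, -0.001]
ft_force: [-0.0, 0.2, 0.0]
grip_width: 0.0176
t 29.4 p [ 0.5813 -0.0925  0.056 ] jawyaw 103.45689827335576 w 0.01758812483168481 f [-0.0144  0.1689  0.0094] j [-0.1577  0.5118  0.0146  1.0754 -0.     -0.3926]
```

View pics/w20v.png

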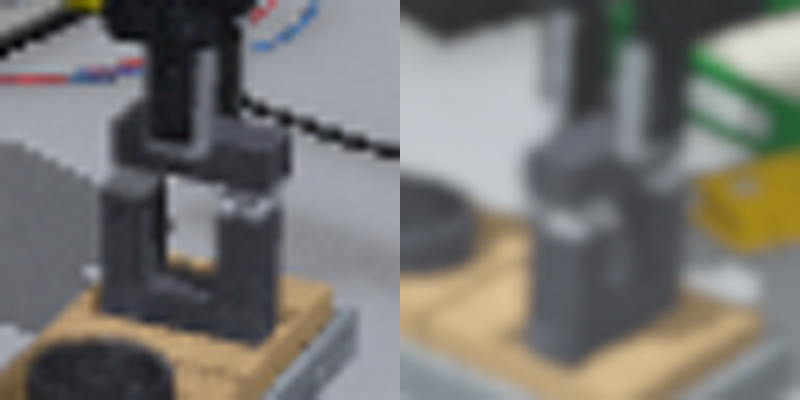

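The last picture shows the bar over the legs, about 1 px right of the U in scene (bar ends at 112/290, U at 102/282) and about level in side. That means moving 2.8 mm along +x' and 0.9 mm along +y'. Correct, then set down watching the force.

```bash

python3 -m jog '[[[0.003,0.001,0,0,0,0,255],[0.003,0.001,-0.002,0,0,0,255],[0.003,0.001,-0.004,0,0,0,255],[0.003,0.001,-0.004,0,0,0,255],[0.003,0.001,-0.004,0,0,0,255]]]'
python3 - <<'E'
from dump import *
st();b=snap("side","d21");c=snap("scene","s21")
dump(c,318,355,155,190,1);dump(b,334,370,178,216,1)
E
```

```text
clock: 29.97
eef_pos: [0.5848, -0.0915, 0.0527]
tool_rot: [-0.117, 0.993, 0.0, -0.0]
ft_force: [-0.2, -0.3, -1.2]
grip_width: 0.0175
t 29.9667 p [ 0.5848 -0.0915  0.0527] jawyaw 103.46507818530615 w 0.01752656805450431 f [-0.2027 -0.2803 -1.1686] j [-0.1552  0.5198  0.0186  1.0701 -0.     -0.3902]
cols 318 355 rows 155 190 step 1
155 89999999994121226752238aaaaaaaaaaaaaa
156 aaaaaaaaaa52222257522345aaaaaaaaaaaaa
157 aaaaaaaaaa5222225752143145aaaaaaaaaaa
158 aaaaaaaa863222225752258841455aaaaaaaa
159 aaaaaaa8533212227752159999841455aaaaa
160 aaaaaa853332122267654699aa998841455aa
161 aaaaaa5333322222576555666779999943245
162 aaaaaa52333221125755555556659a9999842
163 aaaaaa5332454423775455555644aaaaa9998
164 7aaaaa5222345557764334444443aaaaaaaaa
165 777aaa6332223334443333333345aaaaaaaaa
166 77777a9654432223333333333445aaaaaaaaa
167 7677776666663265433333333438aaaaaaaaa
168 6666764445543299988643333568aaaaaaaaa
169 666666333332229aa99978555787aaaaaaaaa
170 6666663332222299999877678855999aaaaaa
171 666666333334226999975444654589999aaaa
172 6666664323343269aa9843334445899999999
173 67676643
[... 1592 characters left out ...]
888
199 68abbcba8666665555555544456788889988
200 9abbbbcb8666665555665544456899aabba9
201 bbbbcccc96666655556654444568abbbccba
202 ccccdddc96666655555555555568aabbcccb
203 bcdddddc9666665555555555556889aabbba
204 cddddddc866666555555555555688999aaa9
205 dddddddb866665555555545556788999abba
206 dddddcca86666555555444567888999bbbba
207 cddccba97766655554445677899aaabbbba9
208 ccccba9877766555555678aaaabbccbba988
209 bbccbba9876665555689abcccccccbaa9888
210 bbbbbbbb9876655689bccddddccbba988899
211 abbbbbbbba987679bccdddddccba99888999
212 aabbbbbbbbba99abcdddddcccba988899998
213 aaaabbbbbbbbbbccdddddccba98888999887
214 9aaaabbbbbbbbccccdddccba988899998777
215 999aaaaaaabbbbbcccccba99888899887777
```

Bar and U edges now coincide: scene columns 324 to 346 for both, side left edges at column 342. Lower the last 2 to 3 mm.

```bash

python3 -m jog '[[[0,0,-0.0015,0,0,0,255],[0,0,-0.003,0,0,0,255],[0,0,-0.003,0,0,0,255]]]'

```

```text
clock: 30.32
eef_pos: [0.5852, -0.0916, 0.0505]
tool_rot: [-0.117, 0.993, -0.0, 0.0]
ft_force: [-1.3, 0.5, 3.3]
grip_width: 0.0175
```

```bash

python3 -m jog '[[[0,0,-0.001,0,0,0,255],[0,0,-0.001,0,0,0,255]]]'

```

```text
clock: 30.48
eef_pos: [0.5853, -0.0917, 0.0504]
tool_rot: [-0.117, 0.993, -0.0, 0.001]
ft_force: [-2.4, 0.4, 7.8]
grip_width: 0.0176
```

The bar is in contact (7.8 N, z no longer falling). Release and rise.

```bash

python3 -m jog '[[[0,0,0,0,0,0,200],[0,0,0,0,0,0,150],[0,0,0,0,0,0,100],[0,0,0,0,0,0,50],[0,0,0,0,0,0,0],[0,0,0,0,0,0,0],[0,0,0.02,0,0,0,0],[0,0,0.05,0,0,0,0],[0,0,0.09,0,0,0,0],[0,0,0.13,0,0,0,0]]]'
python3 -m jog '[[[-0.04,0,0.03,0,0,0,0],[-0.08,0,0.06,0,0,0,0],[-0.12,0,0.09,0,0,0,0],[-0.16,0,0.1,0,0,0,0],[-0.16,0,0.1,0,0,0,0]]]'
python3 - <<'E'
from dump import *
st();b=snap("side","d22");c=snap("scene","s22");_,s=load("s22");_,d=load("d22")
r=np.radians(13.5);ex=np.array([np.cos(r),np.sin(r),0]);ey=np.array([-ex[1],ex[0],0])
for z in (.07,.086):
  for x0,y0 in [(.028,.01),(.028,-.01),(-.028,-.01),(-.028,.01)]:
    P=np.array([.5805,-.0923,z])+x0*ex+y0*ey; print(z,x0,y0,proj(s,P)[0],proj(d,P)[0])
dump(c,295,355,158,212,1);dump(b,290,370,170,214,1)
s1,_=load("s1"); d1,_=load("d1")
for n,A,B,u,v in [("disc",s1,c,210,292),("sbar",s1,c,399,159),("disc",d1,b,238,157),("sbar",d1,b,429,280)]:
    print(n,"change",cv2.absdiff(A[v-15:v+15,u-15:u+15],B[v-15:v+15,u-15:u+15]).mean())
E
```

```text
clock: 31.32
eef_pos: [0.5839, -0.0914, 0.1791]
tool_rot: [-0.117, 0.993, 0.0, -0.002]
ft_force: [1.2, -0.2, 0.1]
grip_width: 0.0852
clock: 31.73
eef_pos: [0.4226, -0.0915, 0.2816]
tool_rot: [-0.117, 0.993, -0.001, 0.001]
ft_force: [-0.6, 0.1, -0.1]
grip_width: 0.0853
t 31.7333 p [ 0.4226 -0.0915  0.2816] jawyaw 103.44762775293637 w 0.08534009288725375 f [-0.5688  0.0902 -0.1112] j [-0.2131  0.0813  0.0207  1.5074 -0.0003 -0.4478]
0.07 0.028 0.01 [323.9885 166.4482] [354.509  185.4686]
0.07 0.028 -0.01 [327.1618 163.6853] [361.0205 187.9381]
0.07 -0.028 -0.01 [346.0865 167.5069] [347.2043 195.5622]
0.07 -0.028 0.01 [343.117  170.3731] [340.6001 192.894 ]
0.086 0.028 0.01 [324.0141 160.9955] [354.9195 179.689 ]
0.086 0.028 -0.01 [327.2075 158.2883] [361.4873 182.1059]
0.086 -0.028 -0.01 [346.2576 162.0373] [347.5777 189.5469]
0.086 -0.028 0.01 [343.2706 164.8465] [340.9155 186.9343]
cols 295 355 rows 158 212 step 1
158 6666666666778aaaaaaaaaaaaaaaaaaa9aaaaaaaaa99988414559aaaaaaa
159 666666666666677aaaaaaaaaaaaaaaa7556699aaaaaaa99988414559aaaa
160 66666666666666677aa87aaaaaaaa974333345
[... 6535 characters left out ...]
77766666666666666777888888888999999975444444555445567888888888888
208 77777777777777777777776666666666677778888888889999875444444545556788888888888888
209 77777777777777777777777776666666666777788888888898875444445545678899888888888888
210 77777777777777778888888877766666666666777778888888876544444556788999888888888877
211 77777777777778888888888889998766666666666777788888887765545678899999888888888777
212 777777777888888888889aaaabbba977666666666777777888888877666789999888888888887777
213 77777778888888899aaabbbccccccb98776666666666677778888888888899999888888888777777
disc change 1.1862962962962964
sbar change 1.5692592592592594
disc change 0.2848148148148148
sbar change 0.27555555555555555
```

The final views show the bar flush over both legs (scene columns 324 to 345, same as the U), rings stacked on the post, pot in the well, and the look-alikes unchanged. The arm is clear, so I'll hand in.

```bash
python3 -c "
from workcell import bot
print(bot.job_done())"
```

```text
the job is handed in; nothing more can be done
None
```

I put the whole core set away in the tray and handed the job in at about 32 s on the robot's clock (limit 109 s). `job_done()` gives no verdict, so the result rests on my own checks.

**What is where**
- **Post:** the large ring is underneath and the small ring on top, with the post tip showing through it.
- **Well:** the pot core sits open side up.
- **Socket:** the U-core stands legs up, with the 56 mm yoke across both leg ends.

**Last checks**
- In the final scene and side images the yoke's ends line up with the U-core's sides to within about half a pixel (1–2 mm).
- The plain disc and the short bar show no change since before the first pick.
- The gripper was clear of everything. The highest force I read was about 8 N, but I only read it at the end of each move.

**What disagreed or failed**
- **Fingertip height:** the tips were about 30 mm higher than the reported tool position and `tip_extent` implied. Because of this my first grasps of the large ring and of the pot closed on air above them. Neither piece moved, and I corrected the height from the camera views.
- **Gripper opening:** it read 2–6 mm less than the true size of each part.
- **Wrist camera:** it was a few millimetres off from the two fixed cameras, so I used the fixed ones for the final placing.
- **Picture limit:** I had used all 16 picture views by then, so the last checks were made on pixel values rather than on a viewed picture.

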